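Clear the welding bench and check the welded parts with the thermometer

ROBOT

A 6-joint arm with a two-finger parallel gripper is mounted at the origin on the work surface. World frame = base frame: x ahead of the robot, y to its left, z up, the work surface at z = 0. Lengths are in mm, angles in rad, forces in N, time in s.
With the tool pointing down it reaches from about 275 to 750 mm from the base axis. Payload 10.2 kg.
Tool frame: the origin (TCP) lies at the very end of the fingers, on their centre line; the grasp point (between the pads) lies 19 mm behind it; z points along the fingers, y is the direction in which the jaws open and shut (so a half turn about z gives the same grasp; the last joint's range is limited). The gripper opens to 85 mm and grips with 20 to 120 N. Pads are 22 mm wide; open, the fingers measure 114 mm over their backs; the gripper's body (76 mm by 85 mm) begins 54 mm behind the grasp point. The pads swing forward as they close: fully open they stand 13 mm farther back than shut.
Start: joints at [-1.512, 0.313, 1.498, -0, 1.331, -0.223], TCP at [145.981, -504.302, 231.294] pointing down, gripper open.
Joint ranges: [-2.94, 2.94], [-0.97, 2.17], [0.19, 2.56], [-1.23, 4.37], [0.02, 3.11], [-2.88, 2.88]. Speed limits (rad/s): [2.39, 2.39, 3.01, 3.14, 3.14, 3.14].

INTERFACE

Orientations are given as a unit quaternion [w, x, y, z].
In Python, from rig import readout, cams, finish_job gives the robot as it stands. The module is installed in compiled form; this text tells all that it offers.
- The arm moves only by the tool carry_out, never from a script. Its argument "steps" is one flat list of numbers, 7 for each row, row after row: the shift along the tool's x, y, z in cm, then the turn, a rotation vector about the tool's x, y, z in units of 5 degrees (1.0 is 5 degrees), then the opening, from -1 (shut) to 1 (fully open), so that 0 is half open. In form: [x, y, z, ax, ay, az, hand, x, y, z, ax, ay, az, hand, ...]. A call has 1 to 20 rows; each row shifts and turns the commanded pose from where the row before left it, along the tool's axes as they then stand; what a row does not reach is not made up. A row lasts 1/12 s, in which the tool goes at most 41.7 mm and 7.16 degrees, less where a joint would pass 70% of its speed; a pose out of reach is approached as far as the arm can. A call with a gripper value outside its range is refused whole. The fingers move at their own pace and stop on an object; "grip_force" is the grip in N (left out, the last holds). Time passes only in rows, so rows that do not move let the fingers close. It gives the time, the measured TCP pose, the force and the opening at its end, in the units of the state.
- readout.sense(): the state, without advancing time (a new reading comes with each control period).
- cams.capture(name): name is "side" or "top" or "wrist"; returns the picture (384x512x3 uint8, red, green, blue); there is no depth.
- cams.calibration(name): a dict with "fx", "fy", "cx", "cy" (pixels), "k1" (the pictures are not rectified: a ray, as slopes to the right and down, at radius r is drawn at 1 + k1 r^2 times it, then the intrinsics apply), "R" (3x3) and "t" (3): a world point X has camera coordinates R X + t; the wrist camera has in their place "T_tool_cam" (4x4, takes a point from camera to tool coordinates, whose origin is the TCP and whose axes are the flange's). Camera axes: x right, y down, z forward; pixel columns grow to the right and rows downward; lengths in mm; the calibration is good to about 2 mm. A picture is of the moment at which its call begins: read the wrist's pose just before it. calibration takes no time and is no camera call.
- finish_job(): hands the job in, once; it reports no verdict.
The state is a dict: "time_s": time; "joints": joint angles; "dq": joint speeds; "tau": joint torques, N m; "eef_pos": TCP position; "ee_rot": TCP orientation; "force": force on the tool from outside, world axes, zero at the start; "wrist_torque": the same for the moment, N m; "grip_width": opening from 0.0 (shut) to 1.0 (fully open).
Only numpy, scipy, OpenCV 4.12 (cv2) and the standard library are available. Lean on these libraries where they do the work, as an engineer would, in place of code of your own. Each camera call takes 0.05 s, during which the arm holds its last target.

TASK

With the bench brush, sweep every metal offcut on the welding bench into the scrap pan, well past its lip, and stand the brush back upright on its own rubber pad. Then take up the infrared thermometer and check each welded part, going from the tallest to the lowest: aim squarely at the middle of the black patch from about 10 cm and hold it steady there for two seconds, without touching the hot part. Finally stand the thermometer back upright on its own dock plate; do not touch the offcuts with the gripper, and leave the welded parts and the other things on the bench where they are.

Things in the scene. Friction and masses are not known exactly. Their poses are not given: they have to be found in the camera images.
- pan: Fixed grey sheet-metal scrap pan lying on the bench, like a big dustpan: 240 mm deep (its own x, from the lip at x=-120 mm to the back wall at x=+120 mm), 220 mm wide (y), 5 mm walls 35 mm high on the back and both sides, open at the mouth (-x side). The first 30 mm behind the lip are a ramp (no side walls there) rising to the floor, which is 5 mm above the bench. Origin: centre of its underside; own +x points from the mouth into the pan.
- brush_mid (a point): Bench brush standing on its bristles on its rubber pad, 95 mm high, rigid, about 0.3 kg; the point is its centre, 47.5 mm above its underside. Grey bristle block 42 x 142 mm (own x, y), 37 mm high; wooden back 50 x 150 mm, up to 52 mm; on top a wooden grip ridge 26 mm thick (x), 110 mm long (y), from 50 to 95 mm above the underside, to be pinched across x. It is the same both ways round. z up.
- brush_pad: Flat black rubber pad fixed to the bench, 110 x 180 mm (own x, y), 6 mm thick, on which the brush stands. Origin: centre of its underside.
- gun_mid (a point): Hand-held infrared thermometer standing on its black battery foot on its dock plate, 105 mm high, about 0.4 kg; the point is its centre line, 52.5 mm above the foot's underside. Foot 100 x 64 x 22 mm, centred; stem 42 x 28 mm; grey head 110 x 34 x 40 mm (own x, y, z), 65 to 105 mm above the underside, to be pinched across y at its middle. A black snout, 28 mm thick, comes out of the front (+x) end of the head and dips 40 degrees below level. z up.
- lens (a point): The lens at the snout's tip, 79.5 mm ahead (+x) of the thermometer's middle and 53 mm above the foot's underside. The point's own x axis is the sight line, straight out of the lens (40 degrees below level when the thermometer is upright).
- gun_pad: Flat black plastic dock plate fixed to the bench, 150 x 110 mm (own x, y), 8 mm thick, on which the thermometer stands. Origin: centre of its underside.
- tall_mid (a point): The tallest of up to three welded steel parts at the back: a solid stub 80 x 70 mm (own x, y) with a sloping face plate and an upright back plate welded on, 124 mm high in all; the point is the centre, half-way up. Loose, 0.7 kg. The sloping face looks to own -x and up. May be absent.
- tall_patch (a point): Middle of the black 40 x 40 mm measuring patch on the sloping face of that part, 94 mm above the bench. The point's own x axis points square into the face, i.e. ahead and 40 degrees below level: with its own x along this axis the lens looks square at the patch.
- middle_mid (a point): The middle-height of up to three welded steel parts at the back: a solid stub 80 x 85 mm (own x, y) with a sloping face plate and an upright back plate welded on, 97 mm high in all; the point is the centre, half-way up. Loose, 0.7 kg. The sloping face looks to own -x and up. May be absent.
- middle_patch (a point): Middle of the black 40 x 40 mm measuring patch on the sloping face of that part, 67 mm above the bench. The point's own x axis points square into the face, i.e. ahead and 40 degrees below level: with its own x along this axis the lens looks square at the patch.
- low_mid (a point): The lowest of up to three welded steel parts at the back: a solid stub 80 x 100 mm (own x, y) with a sloping face plate and an upright back plate welded on, 74 mm high in all; the point is the centre, half-way up. Loose, 0.7 kg. The sloping face looks to own -x and up. May be absent.
- low_patch (a point): Middle of the black 40 x 40 mm measuring patch on the sloping face of that part, 44 mm above the bench. The point's own x axis points square into the face, i.e. ahead and 40 degrees below level: with its own x along this axis the lens looks square at the patch.
- offcut1_mid (a point): Loose steel offcut, a solid bar end 62 x 30 x 18 mm, lying on the bench, about 0.12 kg; the point is its centre, half-way up. May be absent.
- offcut2_mid (a point): Loose square-tube offcut, 60 x 30 x 30 mm, lying on the bench, about 0.12 kg; the point is its centre, half-way up. May be absent.
- offcut3_mid (a point): Loose steel offcut, a solid bar end 62 x 30 x 18 mm, lying on the bench, about 0.12 kg; the point is its centre, half-way up. May be absent.
- offcut4_mid (a point): Loose square-tube offcut, 60 x 30 x 30 mm, lying on the bench, about 0.12 kg; the point is its centre, half-way up. May be absent.
- offcut5_mid (a point): Loose steel offcut, a solid bar end 62 x 30 x 18 mm, lying on the bench, about 0.12 kg; the point is its centre, half-way up. May be absent.
- offcut6_mid (a point): Loose square-tube offcut, 60 x 30 x 30 mm, lying on the bench, about 0.12 kg; the point is its centre, half-way up. May be absent.
- can: Bystander: grey spray can, 60 mm across, 150 mm high. To be left alone.
- hammer: Bystander: hammer, 240 mm long, lying at the right beside the scrap pan. To be left alone.
- square: Bystander: red magnetic angle, two 90 mm legs, 30 mm high. To be left alone.

How it is judged (in metres and radians):
On the way, in this order (a step that is already met when the one before it is completed fails the run):
1. The brush is taken off its pad (horizontal distance between brush_mid and brush_pad above 0.1 m), for 0.1 s.
2. Every offcut lies in the pan, swept there with the brush (x of offcut1_mid in the frame of pan between -0.105 and 0.12 m and y of offcut1_mid in the frame of pan between -0.11 and 0.11 m and z of each of offcut1_mid, offcut2_mid, offcut3_mid, offcut4_mid, offcut5_mid, offcut6_mid in the frame of pan below 0.06 m and x of offcut2_mid in the frame of pan between -0.105 and 0.12 m and y of offcut2_mid in the frame of pan between -0.11 and 0.11 m and x of offcut3_mid in the frame of pan between -0.105 and 0.12 m and y of offcut3_mid in the frame of pan between -0.11 and 0.11 m and x of offcut4_mid in the frame of pan between -0.105 and 0.12 m and y of offcut4_mid in the frame of pan between -0.11 and 0.11 m and x of offcut5_mid in the frame of pan between -0.105 and 0.12 m and y of offcut5_mid in the frame of pan between -0.11 and 0.11 m and x of offcut6_mid in the frame of pan between -0.105 and 0.12 m and y of offcut6_mid in the frame of pan between -0.11 and 0.11 m), for 0.2 s.
3. The brush stands on its pad again, let go, with the offcuts in the pan (all of step 2 and horizontal distance between brush_mid and brush_pad below 0.035 m and angle between brush_mid's own z axis and vertical below 0.12 rad and z of brush_mid in the frame of brush_pad between 0.0455 and 0.0615 m and contact force between the fingers and brush below 0.2 N), for 0.3 s.
4. The thermometer is aimed at the patch of the tallest part and held steady on it (x of tall_patch in the frame of lens between 0.05 and 0.16 m and y of tall_patch in the frame of lens between -0.016 and 0.016 m and z of tall_patch in the frame of lens between -0.016 and 0.016 m and angle between the x axis of lens and the x axis of tall_patch, either way round below 0.5 rad and x of lens in the frame of tall_patch below -0.03 m), for 1.5 s.
5. The thermometer is aimed at the patch of the middle-height part and held steady on it (x of middle_patch in the frame of lens between 0.05 and 0.16 m and y of middle_patch in the frame of lens between -0.016 and 0.016 m and z of middle_patch in the frame of lens between -0.016 and 0.016 m and angle between the x axis of lens and the x axis of middle_patch, either way round below 0.5 rad and x of lens in the frame of middle_patch below -0.03 m), for 1.5 s.
6. The thermometer is aimed at the patch of the lowest part and held steady on it (x of low_patch in the frame of lens between 0.05 and 0.16 m and y of low_patch in the frame of lens between -0.016 and 0.016 m and z of low_patch in the frame of lens between -0.016 and 0.016 m and angle between the x axis of lens and the x axis of low_patch, either way round below 0.5 rad and x of lens in the frame of low_patch below -0.03 m), for 1.5 s.
7. The thermometer stands on its dock plate again, let go (horizontal distance between gun_mid and gun_pad below 0.035 m and angle between gun_mid's own z axis and vertical below 0.12 rad and z of gun_mid in the frame of gun_pad between 0.0525 and 0.0685 m and contact force between the fingers and gun below 0.2 N), for 0.3 s.
At the end, for the whole second after the job is handed in: Every offcut lies in the pan, its centre at least 15 mm past the lip; the brush stands upright (within 0.12 rad) within 35 mm of the middle of its pad and the thermometer likewise on its dock plate, both let go and at rest; the welded parts stand upright (all of step 3 and all of step 7 and linear speed of each of brush, gun, offcut1, offcut2, offcut3, offcut4, offcut5, offcut6 below 0.02 m/s and angle between each of tall_mid, middle_mid, low_mid's own z axis and vertical below 0.2 rad); the robot touches nothing.
It fails at once if An offcut is touched by the gripper's fingers or the arm (contact force between any of the fingers, the arm and offcut1 above 1 N or contact force between any of the fingers, the arm and offcut2 above 1 N or contact force between any of the fingers, the arm and offcut3 above 1 N or contact force between any of the fingers, the arm and offcut4 above 1 N or contact force between any of the fingers, the arm and offcut5 above 1 N or contact force between any of the fingers, the arm and offcut6 above 1 N).
It fails at once if A welded part is touched by the thermometer or the fingers (contact force between any of gun, the fingers and tall above 1 N or contact force between any of gun, the fingers and middle above 1 N or contact force between any of gun, the fingers and low above 1 N).
It fails at once if A welded part is pushed far from its place (over 65 mm) (distance of any of tall_mid, middle_mid, low_mid from where it was at the start of the episode above 0.065 m).
It fails at once if A bystander (can, hammer, magnetic angle) is moved over 30 mm (distance of any of can, hammer, square from where it was at the start of the episode above 0.03 m).
Of tall, middle, low only 2 to 3 are there at a start; the rules pass over those that are not, and their reading is None.
Of offcut1, offcut2, offcut3, offcut4, offcut5, offcut6 only 4 to 6 are there at a start; the rules pass over those that are not, and their reading is None.
At some moment in a run one of offcut1, offcut2, offcut3, offcut4, offcut5, offcut6, tall, middle, low may be knocked a few centimetres aside while the robot is not near it.
It also fails if it takes over 210 s, if anything falls off the work surface, if the arm or the gripper's body presses on something with over 40 N, if the wrist force passes 120 N, or if a joint passes its speed limit or range.

## Working session

There is one attempt and no reset: what is moved stays moved. The work goes in short steps, Python scripts to look and compute and a tool call to move; the robot and the scene stay as the last step left them, time stands still between calls to the robot, and variables do not carry over. Pictures are saved under pics/ and viewed, and the job is handed in when it is done.

Besides the shell and the picture viewer there is one more tool, called after "Emit:" as name(argument=value, ...) on one line, values as JSON. carry_out: Moves the arm, as the interface text tells. Its arguments: {"type":"object","properties":{"steps":{"type":"array","items":{"type":"number"}},"grip_force":{"type":"number"}},"required":["steps"]}

```bash
mkdir -p pics; ls; python3 - <<'E'
from rig import readout, cams
import cv2, numpy as np
print(readout.sense())
for n in ["side","top","wrist"]:
    im=cams.capture(n); cv2.imwrite(f"pics/{n}0.png",cv2.cvtColor(im,cv2.COLOR_RGB2BGR))
    print(n,cams.calibration(n))
E
```

```text
pics
{'time_s': 0.0, 'joints': array([-1.51234199e+00,  3.13430737e-01,  1.49842884e+00, -1.32820120e-05,
        1.33101689e+00, -2.23383443e-01]), 'dq': array([ 0.00129478,  0.00137287,  0.00131289, -0.00042457, -0.00140608,
        0.00053695]), 'tau': array([-4.90345002e-06, -4.12262464e+01, -2.59742564e+01, -1.92603352e-04,
        4.16200128e-03, -1.46199307e-05]), 'eef_pos': array([ 145.99161243, -504.02302375,  230.74804075]), 'ee_rot': array([-6.40255483e-04,  9.90086927e-01,  1.40454493e-01,  4.64464022e-05]), 'force': array([0.2752111 , 0.31580286, 0.52099098]), 'wrist_torque': array([-0.02943818, -0.01802558,  0.04655389]), 'grip_width': 1.0016599971609699}
side {'fx': 477.7256514793947, 'fy': 477.7256514793947, 'cx': 251.86140253287132, 'cy': 195.09171262124238, 'k1': -0.14712022532635483, 'R': array([[-0.98106861, -0.19359023,  0.00521566],
       [-0.13923246,  0.68636543, -0.71380447],
       [ 0.13460572, -0.70101735, -0.70032562]]), 't': array([ 556.40282253,  150.8200319 , 1362.32499545])}
top {'fx': 363.57470756777707, 'fy': 363.57470756777707, 'cx': 255.70291640391125, 'cy': 186.69546313536793, 'k1': 0.030888620325776175, 'R': array([[ 0.02353268, -0.99970652,  0.00575262],
       [-0.98775922, -0.02413823, -0.15410734],
       [ 0.15420097, -0.00205564, -0.98803737]]), 't': array([ -11.56714992,  594.36951348, 1117.7561898 ])}
wrist {'fx': 343.06909961336623, 'fy': 343.06909961336623, 'cx': 260.09580615488335, 'cy': 194.0277894065752, 'k1': -0.08463039377047782, 'T_tool_cam': array([[ 5.30326393e-04, -9.53834083e-01, -3.00333584e-01,
         7.63699268e+01],
       [ 9.99999846e-01,  5.54293260e-04,  5.40235181e-06,
        -1.15660358e+00],
       [ 1.61319934e-04, -3.00333541e-01,  9.53834230e-01,
        -1.45160903e+02],
       [ 0.00000000e+00,  0.00000000e+00,  0.00000000e+00,
         1.00000000e+00]])}
```

View pics/top0.png

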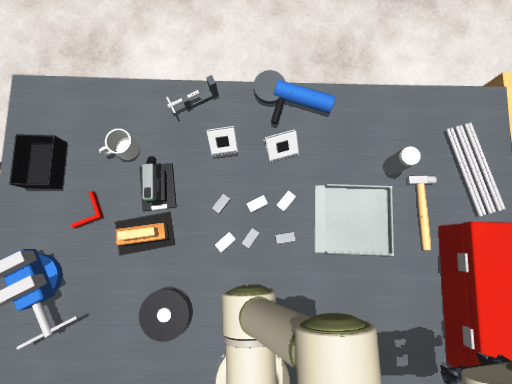

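View pics/side0.png

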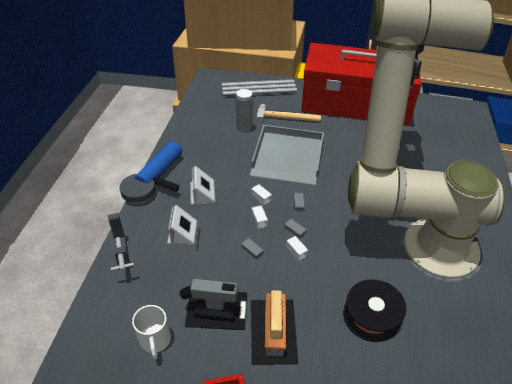

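View pics/wrist0.png

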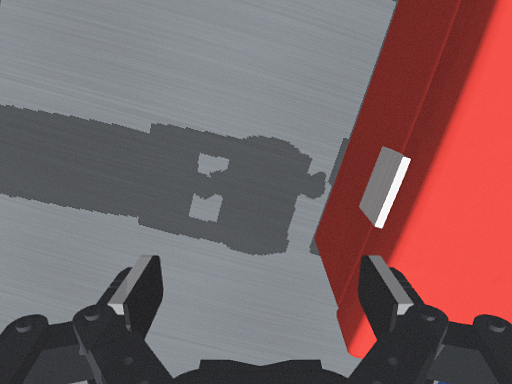

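The top view shows six offcuts around (221–286, 200–242), the pan at (355,220), the brush at (143,233), the thermometer at (155,185), and two welded parts at (222,142) and (282,146). I'll write helpers and look at crops.

```bash
cat > h.py <<'E'
from rig import readout, cams
import cv2, numpy as np
from scipy.spatial.transform import Rotation as Rn
def q2R(q): return Rn.from_quat([q[1],q[2],q[3],q[0]]).as_matrix()
def cam(n, st=None):
    c=cams.calibration(n)
    if n=='wrist':
        T=np.array(c['T_tool_cam']); st=st or readout.sense()
        W=np.eye(4); W[:3,:3]=q2R(st['ee_rot']); W[:3,3]=st['eef_pos']
        M=np.linalg.inv(W@T); R,t=M[:3,:3],M[:3,3]
    else: R,t=np.array(c['R']),np.array(c['t'])
    return c,R,t
def proj(n,X,st=None):
    c,R,t=cam(n,st); X=np.atleast_2d(X).astype(float); p=X@R.T+t
    s=p[:,:2]/p[:,2:]; r2=(s**2).sum(1,keepdims=True); s=s*(1+c['k1']*r2)
    return s*[c['fx'],c['fy']]+[c['cx'],c['cy']]
def ray(n,uv,st=None):
    c,R,t=cam(n,st); uv=np.atleast_2d(uv).astype(float)
    d=(uv-[c['cx'],c['cy']])/[c['fx'],c['fy']]; s=d.copy()
    for _ in range(30): s=d/(1+c['k1']*(s**2).sum(1,keepdims=True))
    v=np.c_[s,np.ones(len(s))]@R; o=-R.T@t
    return o,v
def pix(n,uv,z,st=None):
    o,v=ray(n,uv,st); k=(np.asarray(z)-o[2])/v[:,2]
    return o+v*k[:,None]
def grab(n,f,crop=None,sc=1):
    st=readout.sense(); im=cv2.cvtColor(cams.capture(n),cv2.COLOR_RGB2BGR)
    cv2.imwrite(f'pics/{f}_raw.png',im)
    if crop: x0,y0,x1,y1=crop; im=im[y0:y1,x0:x1]
    im=cv2.resize(im,None,fx=sc,fy=sc,interpolation=cv2.INTER_CUBIC); cv2.imwrite(f'pics/{f}.png',im); return st
E
python3 - <<'E'
import cv2
im=cv2.imread('pics/top0.png')
def cr(x0,y0,x1,y1,s,f):
    c=cv2.resize(im[y0:y1,x0:x1],None,fx=s,fy=s,interpolation=cv2.INTER_CUBIC); cv2.imwrite('pics/'+f,c)
cr(100,140,200,260,5,'c1.png'); cr(195,120,315,260,4,'c2.png'); cr(300,130,450,270,4,'c3.png')
E
```

```text
(no output)
```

View pics/c1.png

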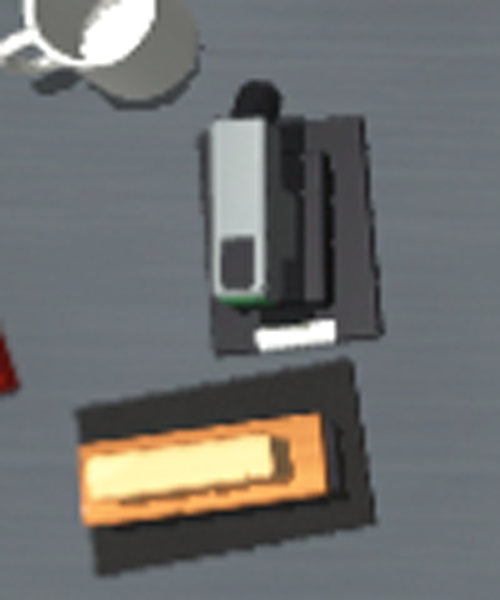

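View pics/c2.png

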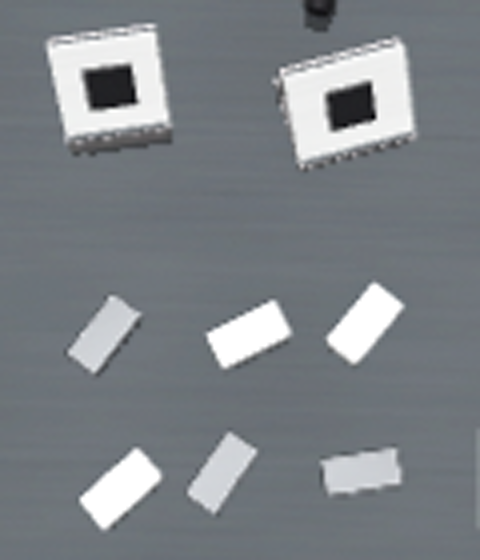

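View pics/c3.png

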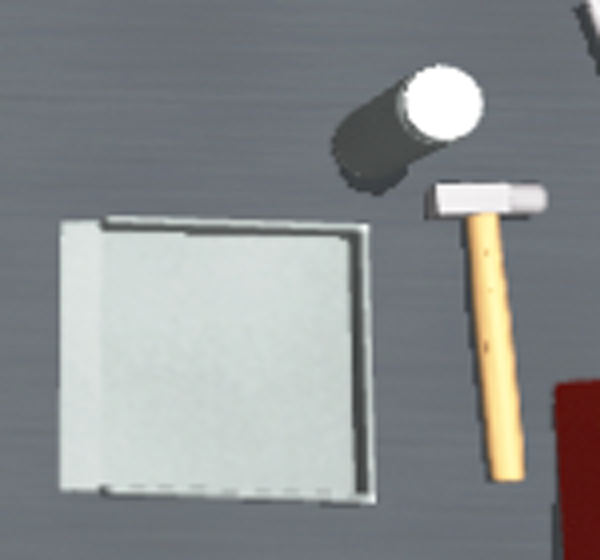

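```bash
python3 - <<'E'
from h import *
np.set_printoptions(precision=1,suppress=True)
f=lambda pts,s,o:(np.array(pts)+0.5)/s-0.5+np.array(o)
c1=lambda p:f(p,5,(100,140)); c2=lambda p:f(p,4,(195,120)); c3=lambda p:f(p,4,(300,130))
print('pan lip',pix('top',c3([(60,222),(60,491)]),[0,0]),'back',pix('top',c3([(370,226),(375,500)]),[35,35]))
print('brushpad',pix('top',c1([(75,408),(350,358),(377,522),(97,577)]),6))
print('ridge top',pix('top',c1([(83,460),(270,435),(274,475),(90,500)]),95))
print('gunpad',pix('top',c1([(200,130),(363,115),(384,335),(215,356)]),8))
print('head top',pix('top',c1([(210,120),(268,118),(268,298),(216,302)]),105))
offs={'a':[(113,295),(141,317),(95,374),(68,352)],'b':[(206,337),(274,300),(291,332),(226,369)],'c':[(375,282),(404,305),(355,364),(327,342)],'d':[(79,497),(137,448),(161,479),(105,530)],'e':[(231,432),(257,453),(213,514),(188,490)],'f':[(321,460),(396,448),(402,482),(328,495)]}
for k,v in offs.items():
    for z in(18,30):
        P=pix('top',c2(v),z); print(k,z,P.mean(0),[round(float(np.linalg.norm(P[i,:2]-P[(i+1)%4,:2])),1) for i in range(4)], np.degrees(np.arctan2(*(P[1]-P[0])[[1,0]])))
for k,v in {'L':[(83,68),(129,63),(137,103),(91,110)],'R':[(326,93),(372,83),(376,120),(331,130)]}.items():
    for z in (94,67,44): 
        P=pix('top',c2(v),z); print(k,z,P.mean(0))
im=cv2.imread('pics/side0.png')
c=cv2.resize(im[150:310,150:330],None,fx=4,fy=4,interpolation=cv2.INTER_CUBIC); cv2.imwrite('pics/s1.png',c)
E
```

```text
pan lip [[ 611.8 -193.6    0. ]
 [ 391.3 -193.1    0. ]] back [[ 608.8 -437.3   35. ]
 [ 391.6 -433.3   35. ]]
brushpad [[476.4 457.2   6. ]
 [512.8 282.    6. ]
 [407.6 258.2   6. ]
 [369.3 434.    6. ]]
ridge top [[441.  416.   95. ]
 [458.2 306.2  95. ]
 [434.5 302.2  95. ]
 [417.5 409.9  95. ]]
gunpad [[661.9 389.7   8. ]
 [674.8 282.6   8. ]
 [528.2 260.3   8. ]
 [512.  369.1   8. ]]
head top [[648.1 352.7 105. ]
 [650.3 317.6 105. ]
 [539.7 310.2 105. ]
 [536.5 341.1 105. ]]
a 18 [541.7 115.2  18. ] [29.3, 59.2, 28.5, 58.9] -126.7560721213928
a 30 [540.4 114.1  30. ] [29.0, 58.6, 28.2, 58.3] -126.7560721213927
b 18 [544.5  -2.7  18. ] [63.2, 29.7, 60.9, 30.7] -59.90525145330348
b 30 [543.2  -2.6  30. ] [62.6, 29.4, 60.3, 30.4] -59.90525145330351
c 18 [556. -97.  18.] [30.1, 63.1, 28.8, 63.4] -127.64783892695398
c 30 [554.6 -96.   30. ] [29.8, 62.5, 28.5, 62.7] -127.64783892695404
d 18 [418.3  97.4  18. ] [60.0, 31.4, 59.7, 33.5] -48.397847630610336
d 30 [418.3  96.4  30. ] [59.4, 31.1, 59.1, 33.1] -48.39784763061036
e 18 [433.1  16.4  18. ] [26.8, 59.7, 27.6, 57.5] -127.36451167344237
e 30 [432.9  16.3  30. ] [26.5, 59.1, 27.3, 56.9] -127.36451167344232
f 18 [436.5 -95.4  18. ] [61.2, 27.4, 60.3, 28.2] -79.61421654426104
f 30 [436.3 -94.4  30. ] [60.5, 27.1, 59.7, 28.0] -79.61421654426105
L 94 [728.6 111.1  94. ]
L 67 [736.2 113.7  67. ]
L 44 [742.8 115.9  44. ]
R 94 [716.8 -77.6  94. ]
R 67 [724.2 -79.7  67. ]
R 44 [730.5 -81.4  44. ]
```

View pics/s1.png

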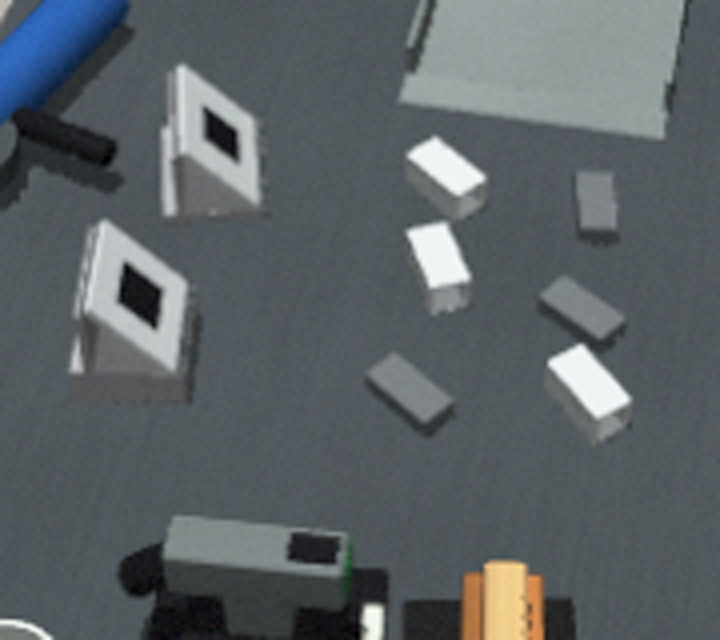

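```bash
python3 - <<'E'
from h import *
np.set_printoptions(precision=1,suppress=True)
f=lambda pts,s,o:(np.array(pts)+0.5)/s-0.5+np.array(o)
c2=lambda p:f(p,4,(195,120)); s1=lambda p:f(p,4,(150,150))
def tri(a,b):
    o1,v1=ray('top',a);o2,v2=ray('side',b)
    v1=v1[0]/np.linalg.norm(v1[0]);v2=v2[0]/np.linalg.norm(v2[0])
    A=np.c_[v1,-v2];s=np.linalg.lstsq(A,o2-o1,rcond=None)[0]
    p,q=o1+s[0]*v1,o2+s[1]*v2; return (p+q)/2,np.linalg.norm(p-q)
print('L',tri(c2((110,86)),s1((141,295))))
print('R',tri(c2((351.5,106.5)),s1((221,133))))
# patch corner-based and gun
for k,v,z in (('L',[(83,68),(129,63),(137,103),(91,110)],0),('R',[(326,93),(372,83),(376,120),(331,130)],0)):
    for zc in (94,67,44):
        dz=20*np.cos(np.radians(40))*0+20*np.sin(np.radians(50))
        P=pix('top',c2(v),np.array([zc+dz,zc+dz,zc-dz,zc-dz]))
        print(k,zc,P.mean(0),[round(float(np.linalg.norm(P[i]-P[(i+1)%4])),1) for i in range(4)],'yaw of edge(0->1)',np.degrees(np.arctan2(*(P[1]-P[0]+P[2]-P[3])[[1,0]])),'up edge',np.degrees(np.arctan2(*(P[1]-P[2]+P[0]-P[3])[[1,0]])))
# project offcut z check from side: d etc
for nm,p in {'a':(409,388),'f':(597,200),'e':(581,305),'b':(440,255),'c':(446,165),'d':(588,381)}.items():
    print(nm, pix('side',s1([p]),18),pix('side',s1([p]),30))
E
```

```text
L (array([736.6, 113.8,  65.9]), np.float64(0.053103422670009844))
R (array([731.8, -81.6,  43.1]), np.float64(2.099988838362651))
L 94 [728.3 111.   94. ] [35.7, 38.8, 36.7, 39.8] yaw of edge(0->1) -80.8222183252035 up edge 10.608449211272848
L 67 [736.  113.6  67. ] [36.5, 39.3, 37.6, 40.3] yaw of edge(0->1) -80.82263049913564 up edge 10.679911524135033
L 44 [742.6 115.8  44. ] [37.3, 39.7, 38.3, 40.8] yaw of edge(0->1) -80.82296637183772 up edge 10.737221472128406
R 94 [716.6 -77.7  94. ] [36.4, 37.8, 36.6, 37.8] yaw of edge(0->1) -75.87943834250486 up edge 16.244209156467534
R 67 [724.  -79.7  67. ] [37.3, 38.2, 37.4, 38.3] yaw of edge(0->1) -75.8794748953145 up edge 15.96429301099489
R 44 [730.3 -81.4  44. ] [38.1, 38.5, 38.2, 38.6] yaw of edge(0->1) -75.87950468126913 up edge 15.73947368334586
a [[543.5 120.   18. ]] [[541.7 129.7  30. ]]
f [[437.4 -91.9  18. ]] [[436.8 -79.8  30. ]]
e [[435.3  18.5  18. ]] [[434.7  29.4  30. ]]
b [[545.6 -10.5  18. ]] [[543.7   0.6  30. ]]
c [[ 558.7 -107.    18. ]] [[556.7 -94.7  30. ]]
d [[420.9  89.   18. ]] [[420.5  99.1  30. ]]
```

```bash
cat >> h.py <<'E'
def plan(tgt=None,psi=None,st=None):
    """prints shift in tool axes (cm) to target with current orientation, and psi, turn"""
    st=st or readout.sense(); R=q2R(st['ee_rot']); p=np.array(st['eef_pos'])
    ps=np.degrees(np.arctan2(R[1,0],R[0,0])); tilt=np.degrees(np.arccos(-R[2,2]))
    print('t %.2f pos'%st['time_s'],p.round(1),'psi %.2f tilt %.2f'%(ps,tilt),'F',np.round(st['force'],1),'grip %.3f'%st['grip_width'],'j',np.round(st['joints'],2))
    if tgt is not None: print('shift cm',(R.T@(np.array(tgt)-p)/10).round(2))
    if psi is not None: print('az units',round(-((psi-ps+180)%360-180)/5,2))
    # world-vertical axis in tool frame to level tool
    z=R.T@np.array([0,0,-1.]); print('level: rotvec units',(np.degrees(np.cross([0,0,1],z))/5).round(3))
E
python3 - <<'E'
from h import *
plan([400,-150,231],99)
for n in('top','side'):
    c,R,t=cam(n); print(n,(-R.T@t).round())
print(pix('top',[(410,156)],150), pix('top',[(118,143)],80),pix('top',[(97,207)],30))
E
```

```text
t 0.15 pos [ 146.  -504.1  230.9] psi 16.15 tilt 0.05 F [-0.6 -0.2  0.6] grip 1.003 j [-1.51  0.31  1.5   0.    1.33 -0.22]
shift cm [ 3.425e+01 -2.695e+01  2.000e-02]
az units -16.57
level: rotvec units [-0.01  -0.003  0.   ]
top [ 415.    5. 1196.]
side [ 383.  959. 1059.]
[[ 680.69417728 -448.62591846  150.        ]] [[717.59546566 438.79578308  80.        ]] [[519.05502721 507.42713304  30.        ]]
```

Emit:
carry_out(steps=[2.85, -2.25, 0, 0, 0, 0, 1, 2.85, -2.25, 0, 0, 0, 0, 1, 2.85, -2.25, 0, 0, 0, 0, 1, 2.85, -2.25, 0, 0, 0, 0, 1, 2.85, -2.25, 0, 0, 0, 0, 1, 2.85, -2.25, 0, 0, 0, 0, 1, 2.85, -2.25, 0, 0, 0, 0, 1, 2.85, -2.25, 0, 0, 0, 0, 1, 2.85, -2.25, 0, 0, 0, 0, 1, 2.85, -2.25, 0, 0, 0, 0, 1, 2.85, -2.25, 0, 0, 0, 0, 1, 2.85, -2.25, 0, 0, 0, 0, 1], grip_force=60)

```text
time_s: 1.15
eef_pos: [400.1, -148.1, 231.3]
ee_rot: [0.0, 0.99, 0.14, 0.0]
force: [0.6, -0.7, 0.0]
grip_width: 1.002
```

Emit:
carry_out(steps=[0, 0, 0, 0, 0, -1.2, 1, 0, 0, 0, 0, 0, -1.2, 1, 0, 0, 0, 0, 0, -1.2, 1, 0, 0, 0, 0, 0, -1.2, 1, 0, 0, 0, 0, 0, -1.2, 1, 0, 0, 0, 0, 0, -1.2, 1, 0, 0, 0, 0, 0, -1.2, 1, 0, 0, 0, 0, 0, -1.2, 1, 0, 0, 0, 0, 0, -1.2, 1, 0, 0, 0, 0, 0, -1.2, 1, 0, 0, 0, 0, 0, -1.2, 1, 0, 0, 0, 0, 0, -1.2, 1, 0, 0, 0, 0, 0, -1.2, 1, 0, 0, 0, 0, 0, -1, 1])

```text
time_s: 2.32
eef_pos: [399.3, -149.8, 231.1]
ee_rot: [-0.0, 0.646, 0.763, -0.0]
force: [0.2, -0.2, 0.6]
grip_width: 1.0
```

```bash
python3 -c "
from h import *
plan([438,358.5,180],99)"
```

```text
t 2.32 pos [ 399.3 -149.8  231.1] psi 99.45 tilt 0.03 F [ 0.2 -0.2  0.6] grip 1.000 j [-0.64  0.09  1.77 -0.    1.28 -0.8 ]
shift cm [49.5  12.16  5.12]
az units 0.09
level: rotvec units [-0.004 -0.004  0.   ]
```

Emit:
carry_out(steps=[3.54, 0.87, 0.36, 0, 0, 0, 1, 3.54, 0.87, 0.36, 0, 0, 0, 1, 3.54, 0.87, 0.36, 0, 0, 0, 1, 3.54, 0.87, 0.36, 0, 0, 0, 1, 3.54, 0.87, 0.36, 0, 0, 0, 1, 3.54, 0.87, 0.36, 0, 0, 0, 1, 3.54, 0.87, 0.36, 0, 0, 0, 1, 3.54, 0.87, 0.36, 0, 0, 0, 1, 3.54, 0.87, 0.36, 0, 0, 0, 1, 3.54, 0.87, 0.36, 0, 0, 0, 1, 3.54, 0.87, 0.36, 0, 0, 0, 1, 3.54, 0.87, 0.36, 0, 0, 0, 1, 3.54, 0.87, 0.36, 0, 0, 0, 1, 3.54, 0.87, 0.36, 0, 0, 0, 1, 0, 0, 0, 0, 0, 0, 1])

```text
time_s: 3.57
eef_pos: [440.0, 363.4, 179.4]
ee_rot: [-0.001, 0.647, 0.763, -0.0]
force: [-0.6, 0.8, -0.6]
grip_width: 1.002
```

```bash
python3 -c "
from h import *
st=grab('wrist','w1',None,1.5)
plan(None,99,st)"
```

```text
t 3.57 pos [440.  363.4 179.4] psi 99.38 tilt 0.09 F [-0.6  0.8 -0.6] grip 1.002 j [0.48 0.46 1.43 0.   1.26 0.32]
az units 0.08
level: rotvec units [-0.015 -0.01   0.   ]
```

View pics/w1.png

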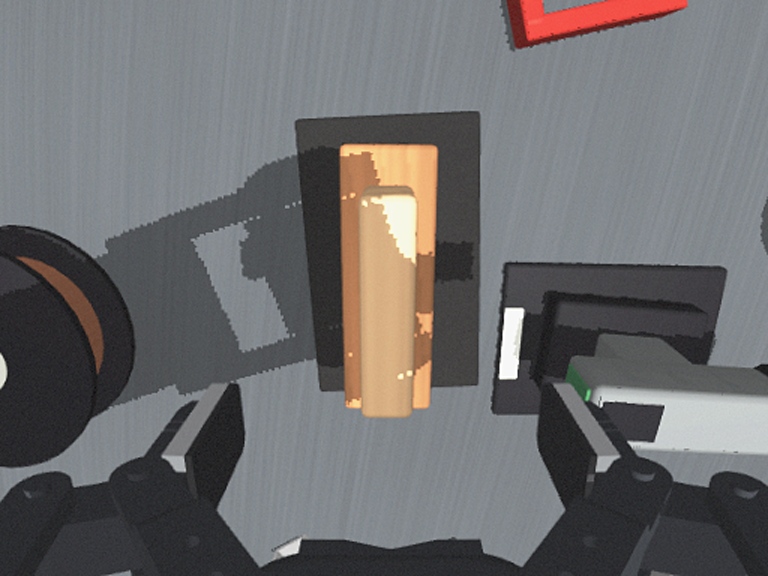

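```bash
python3 -c "
from h import *
np.set_printoptions(precision=1,suppress=True)
g=lambda p:(np.array(p)+.5)/1.5-.5
st=readout.sense()
P=pix('wrist',g([(360,194),(416,194),(412,415),(362,415)]),101,st);print(P,P.mean(0))
P=pix('wrist',g([(296,120),(480,112),(477,384),(320,391)]),6,st);print(P,P.mean(0))
c1=lambda p:(np.array(p)+.5)/5-.5+[100,140]
P=pix('top',c1([(83,460),(270,435),(274,475),(90,500)]),101);print(P,P.mean(0))
"
```

```text
[[418.1 409.5 101. ]
 [442.  413.5 101. ]
 [459.3 306.5 101. ]
 [434.8 302.4 101. ]] [438.5 358.  101. ]
[[370.2 434.9   6. ]
 [477.2 457.1   6. ]
 [513.1 282.    6. ]
 [406.5 258.9   6. ]] [441.8 358.2   6. ]
[[440.9 413.8 101. ]
 [458.  304.6 101. ]
 [434.4 300.6 101. ]
 [417.5 407.7 101. ]] [437.7 356.7 101. ]
```

```bash
python3 -c "
from h import *
plan([438.2,357.7,64],99.1)"
```

```text
t 3.62 pos [440.1 361.  179.6] psi 99.35 tilt 0.09 F [ 0.3 -1.7 -0.7] grip 1.000 j [0.48 0.45 1.43 0.   1.26 0.32]
shift cm [-0.29 -0.22 11.56]
az units 0.05
level: rotvec units [-0.018  0.003  0.   ]
```

Emit:
carry_out(steps=[-0.3, -0.2, 1.5, 0, 0, 0.05, 1, 0, 0, 1.5, 0, 0, 0, 1, 0, 0, 1.5, 0, 0, 0, 1, 0, 0, 1.5, 0, 0, 0, 1, 0, 0, 1.5, 0, 0, 0, 1, 0, 0, 1.5, 0, 0, 0, 1, 0, 0, 1.2, 0, 0, 0, 1, 0, 0, 0.8, 0, 0, 0, 1, 0, 0, 0.55, 0, 0, 0, 1, 0, 0, 0, 0, 0, 0, 1, 0, 0, 0, 0, 0, 0, 1, 0, 0, 0, 0, 0, 0, 1])

```text
time_s: 4.62
eef_pos: [439.8, 355.6, 66.2]
ee_rot: [0.0, 0.65, 0.76, 0.001]
force: [0.5, -0.0, 0.7]
grip_width: 1.002
```

```bash
python3 -c "
from h import *
plan([438.2,357.7,64],99.1)"
```

```text
t 4.62 pos [439.8 355.6  66.2] psi 98.89 tilt 0.07 F [ 0.5 -0.   0.7] grip 1.002 j [ 0.47  0.58  1.56 -0.    1.    0.32]
shift cm [ 0.23 -0.12  0.22]
az units -0.04
level: rotvec units [ 0.014 -0.004  0.   ]
```

Emit:
carry_out(steps=[0.2, -0.1, 0.2, 0, 0, 0, 1, 0, 0, 0, 0, 0, 0, 1, 0, 0, 0, 0, 0, 0, -0.5, 0, 0, 0, 0, 0, 0, -1, 0, 0, 0, 0, 0, 0, -1, 0, 0, 0, 0, 0, 0, -1, 0, 0, 0, 0, 0, 0, -1, 0, 0, 0, 0, 0, 0, -1, 0, 0, 0, 0, 0, 0, -1, 0, 0, 0, 0, 0, 0, -1, 0, 0, 0, 0, 0, 0, -1, 0, 0, 0, 0, 0, 0, -1], grip_force=70)

```text
time_s: 5.62
eef_pos: [438.1, 357.4, 63.5]
ee_rot: [0.0, 0.65, 0.76, 0.0]
force: [-0.2, -0.5, 2.2]
grip_width: 0.296
```

```bash
python3 -c "
from h import *
plan([438.2,357.7,64],99.1)
import time
grab('top','t1',(195,120,315,260),4)"
```

```text
t 5.62 pos [438.1 357.4  63.5] psi 98.89 tilt 0.01 F [-0.2 -0.5  2.2] grip 0.296 j [0.48 0.58 1.57 0.   0.99 0.32]
shift cm [ 0.03  0.01 -0.05]
az units -0.04
level: rotvec units [ 0.001 -0.001  0.   ]
```

View pics/t1.png

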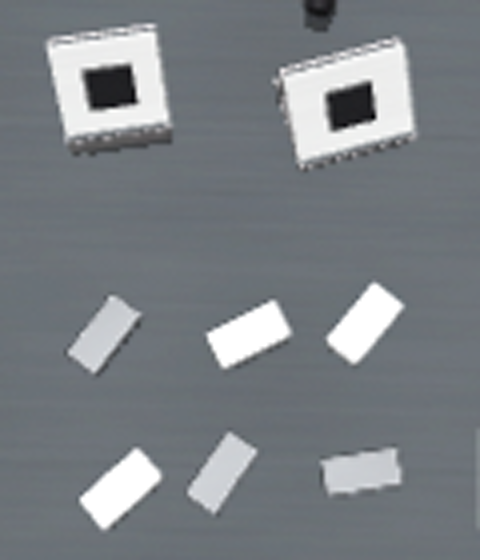

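Emit:
carry_out(steps=[0, 0, -0.5, 0, 0, 0, -1, 0, 0, -1, 0, 0, 0, -1, 0, 0, -1.2, 0, 0, 0, -1, 0, 0, -1.4, 0, 0, 0, -1, 0, 0, -1.4, 0, 0, 0, -1, 0, 0, -1.4, 0, 0, 0, -1, 0, 0, -1.4, 0, 0, 0, -1, 0, 0, -1.2, 0, 0, 0, -1, 0, 0, 0, 0, 0, 0, -1])

```text
time_s: 6.42
eef_pos: [438.9, 357.9, 161.3]
ee_rot: [0.001, 0.65, 0.76, 0.002]
force: [0.1, -0.2, -2.6]
grip_width: 0.295
```

```bash
python3 -c "
from h import *
plan([460,190,158],0)"
```

```text
t 6.42 pos [438.9 357.9 161.3] psi 98.91 tilt 0.26 F [ 0.1 -0.2 -2.6] grip 0.295 j [0.48 0.46 1.47 0.   1.2  0.32]
shift cm [-16.91  -0.52   0.31]
az units 19.78
level: rotvec units [ 0.05  -0.017  0.   ]
```

Brush is lifted (2.6 N weight). Translate, then turn.

Emit:
carry_out(steps=[-1.7, -0.05, 0, 0, 0, 0, -1, -1.7, -0.05, 0, 0, 0, 0, -1, -1.7, -0.05, 0, 0, 0, 0, -1, -1.7, -0.05, 0, 0, 0, 0, -1, -1.7, -0.05, 0, 0, 0, 0, -1, -1.7, -0.05, 0, 0, 0, 0, -1, -1.7, -0.05, 0, 0, 0, 0, -1, -1.7, -0.05, 0, 0, 0, 0, -1, -1.7, -0.05, 0, 0, 0, 0, -1, -1.7, -0.05, 0, 0, 0, 0, -1])

```text
time_s: 7.25
eef_pos: [459.1, 187.8, 158.0]
ee_rot: [-0.0, 0.65, 0.76, -0.0]
force: [-0.8, 0.2, -2.5]
grip_width: 0.297
```

Emit:
carry_out(steps=[0, 0, 0, 0, 0, 1.1, -1, 0, 0, 0, 0, 0, 1.1, -1, 0, 0, 0, 0, 0, 1.1, -1, 0, 0, 0, 0, 0, 1.1, -1, 0, 0, 0, 0, 0, 1.1, -1, 0, 0, 0, 0, 0, 1.1, -1, 0, 0, 0, 0, 0, 1.1, -1, 0, 0, 0, 0, 0, 1.1, -1, 0, 0, 0, 0, 0, 1.1, -1, 0, 0, 0, 0, 0, 1.1, -1, 0, 0, 0, 0, 0, 1.1, -1, 0, 0, 0, 0, 0, 1.1, -1, 0, 0, 0, 0, 0, 1.1, -1, 0, 0, 0, 0, 0, 1.1, -1, 0, 0, 0, 0, 0, 1.1, -1, 0, 0, 0, 0, 0, 1.1, -1, 0, 0, 0, 0, 0, 1.1, -1, 0, 0, 0, 0, 0, 1.1, -1, 0, 0, 0, 0, 0, 0, -1])

```text
time_s: 8.83
eef_pos: [459.1, 188.6, 158.0]
ee_rot: [0.0, 1.0, -0.003, -0.0]
force: [1.0, -0.1, -3.8]
grip_width: 0.296
```

```bash
python3 -c "
from h import *
grab('top','t2',(190,110,450,290),3)
plan([545,188,158],0)"
```

```text
t 8.88 pos [459.2 188.6 158.1] psi -0.00 tilt 0.04 F [-0.  -0.  -2.4] grip 0.291 j [ 0.15  0.32  1.69 -0.    1.13  1.72]
shift cm [8.58 0.06 0.  ]
az units -0.0
level: rotvec units [ 0.001  0.008 -0.   ]
```

View pics/t2.png

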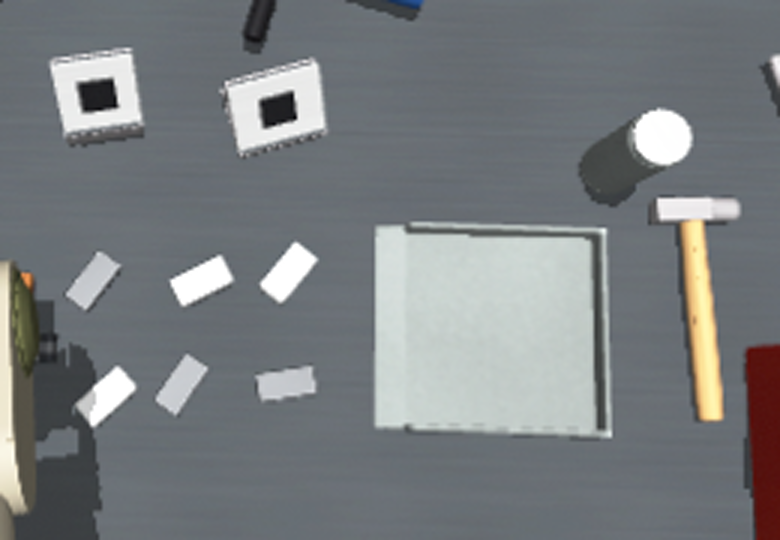

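Emit:
carry_out(steps=[1.5, 0, 0, 0, 0, 0, -1, 1.5, 0, 0, 0, 0, 0, -1, 1.5, 0, 0, 0, 0, 0, -1, 1.5, 0, 0, 0, 0, 0, -1, 1.5, 0, 0, 0, 0, 0, -1, 1.1, 0, 0, 0, 0, 0, -1, 0, 0, 1.5, 0, 0, 0, -1, 0, 0, 1.5, 0, 0, 0, -1, 0, 0, 1.5, 0, 0, 0, -1, 0, 0, 1.5, 0, 0, 0, -1, 0, 0, 1.5, 0, 0, 0, -1, 0, 0, 1, 0, 0, 0, -1, 0, 0, 0.8, 0, 0, 0, -1, 0, 0, 0, 0, 0, 0, -1, 0, 0, 0, 0, 0, 0, -1])

```text
time_s: 10.13
eef_pos: [545.6, 188.5, 65.6]
ee_rot: [0.0, 1.0, -0.0, 0.0]
force: [1.4, -0.2, -2.9]
grip_width: 0.297
```

```bash
python3 -c "
from h import *
plan([545,188,65],0)"
```

```text
t 10.13 pos [545.6 188.5  65.6] psi -0.05 tilt 0.01 F [ 1.4 -0.2 -2.9] grip 0.297 j [ 0.13  0.6   1.53 -0.    1.02  1.7 ]
shift cm [-0.06  0.05  0.06]
az units -0.01
level: rotvec units [ 0.    -0.001  0.   ]
```

Emit:
carry_out(steps=[0, 1, 0, 0, 0, 0, -1, -0.05, 1.4, 0, 0, 0, 0, -1, -0.05, 1.4, 0, 0, 0, 0, -1, -0.05, 1.4, 0, 0, 0, 0, -1, -0.05, 1.4, 0, 0, 0, 0, -1, -0.05, 1.4, 0, 0, 0, 0, -1, -0.05, 1.4, 0, 0, 0, 0, -1, -0.05, 1.4, 0, 0, 0, 0, -1, -0.05, 1.4, 0, 0, 0, 0, -1, -0.05, 1.4, 0, 0, 0, 0, -1, -0.05, 1.4, 0, 0, 0, 0, -1, -0.05, 1.4, 0, 0, 0, 0, -1, -0.05, 1.4, 0, 0, 0, 0, -1, -0.05, 1.4, 0, 0, 0, 0, -1, -0.05, 1.4, 0, 0, 0, 0, -1, -0.05, 1.4, 0, 0, 0, 0, -1, -0.05, 1.4, 0, 0, 0, 0, -1, -0.05, 1.4, 0, 0, 0, 0, -1, -0.05, 1, 0, 0, 0, 0, -1, 0, 0, 0, 0, 0, 0, -1])

```text
time_s: 11.8
eef_pos: [535.9, -72.0, 65.9]
ee_rot: [0.0, 1.0, -0.002, 0.0]
force: [-0.4, 0.3, -2.6]
grip_width: 0.299
```

```bash
python3 -c "
from h import *
grab('top','t3',(190,110,450,290),3); grab('side','s3',(100,60,400,300),2.6)
plan([525,-255,67],0)"
```

```text
t 11.90 pos [535.8 -70.   65.7] psi -0.15 tilt 0.02 F [-0.1 -0.1 -2.6] grip 0.297 j [-0.35  0.53  1.64 -0.    0.96  1.23]
shift cm [-1.03 18.5  -0.13]
az units -0.03
level: rotvec units [ 0.003 -0.004  0.   ]
```

View pics/t3.png

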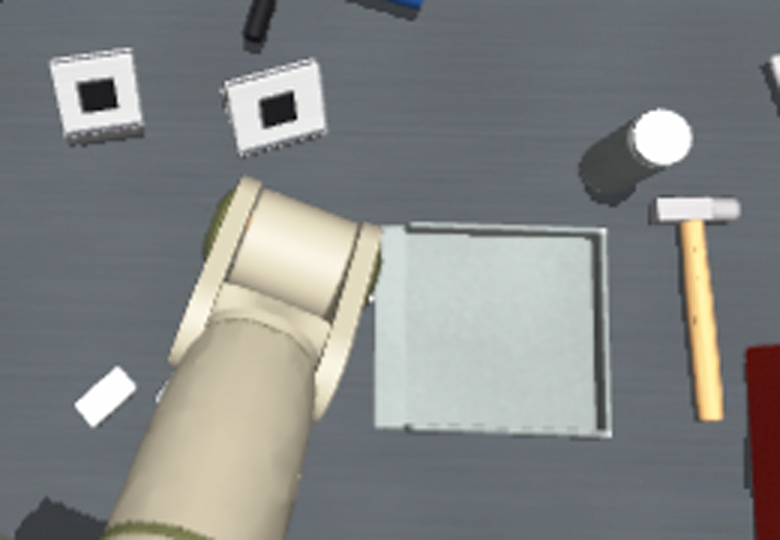

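View pics/s3.png

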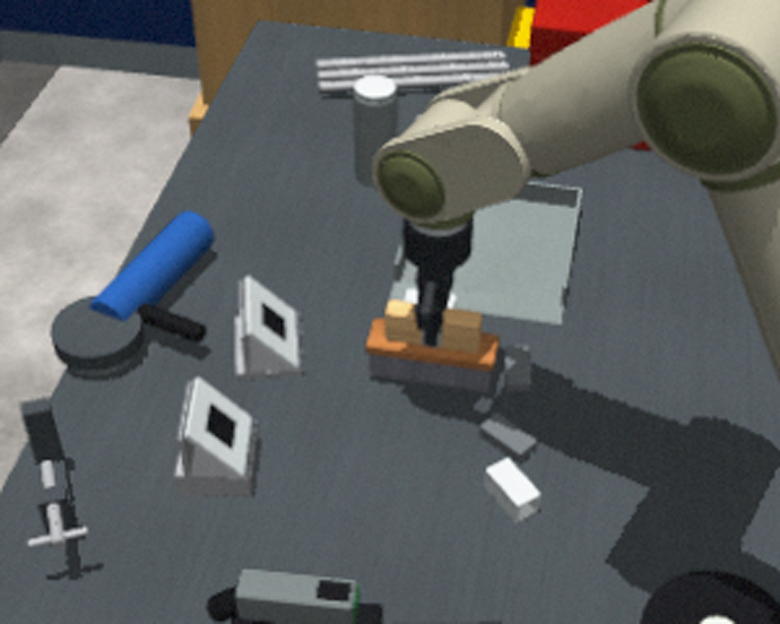

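Emit:
carry_out(steps=[-0.05, 1, 0, 0, 0, 0, -1, -0.1, 1.3, 0, 0, 0, 0, -1, -0.1, 1.3, -0.1, 0, 0, 0, -1, -0.1, 1.3, -0.1, 0, 0, 0, -1, -0.1, 1.3, 0, 0, 0, 0, -1, -0.1, 1.3, 0, 0, 0, 0, -1, -0.1, 1.3, 0, 0, 0, 0, -1, -0.1, 1.3, 0, 0, 0, 0, -1, -0.1, 1.3, 0, 0, 0, 0, -1, -0.1, 1.3, 0, 0, 0, 0, -1, -0.1, 1.3, 0, 0, 0, 0, -1, 0, 1.3, 0, 0, 0, 0, -1, 0, 1.2, 0, 0, 0, 0, -1, 0, 0.5, 0, 0, 0, 0, -1, 0, 0, 0, 0, 0, 0, -1])

```text
time_s: 13.15
eef_pos: [525.1, -241.0, 67.3]
ee_rot: [0.0, 1.0, -0.002, 0.0]
force: [0.4, -0.8, -2.5]
grip_width: 0.3
```

```bash
python3 -c "
from h import *
grab('top','t4',(190,110,450,290),3); grab('side','s4',(150,60,400,260),3)
plan([525,-255,67],0)"
```

```text
t 13.25 pos [ 525.2 -239.6   67.3] psi -0.11 tilt 0.02 F [ 0.  -0.5 -2.9] grip 0.296 j [-0.63  0.6   1.52 -0.    1.02  0.94]
shift cm [-0.01  1.54  0.03]
az units -0.02
level: rotvec units [ 0.003  0.    -0.   ]
```

View pics/t4.png

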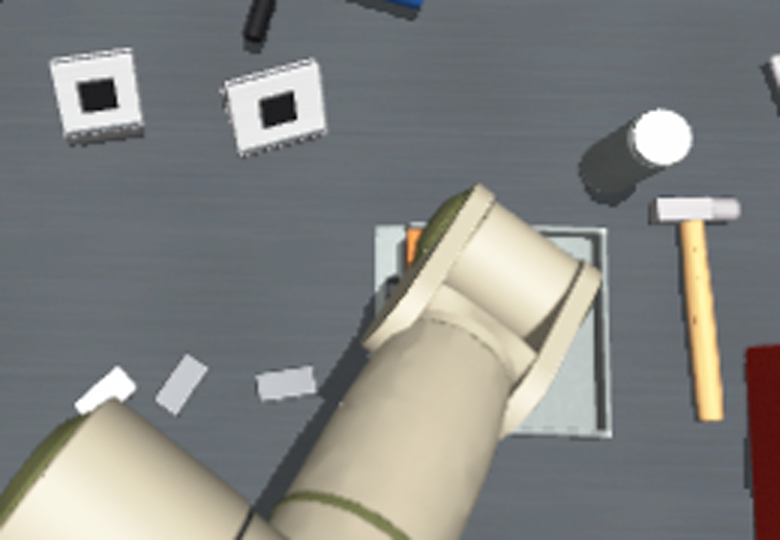

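View pics/s4.png

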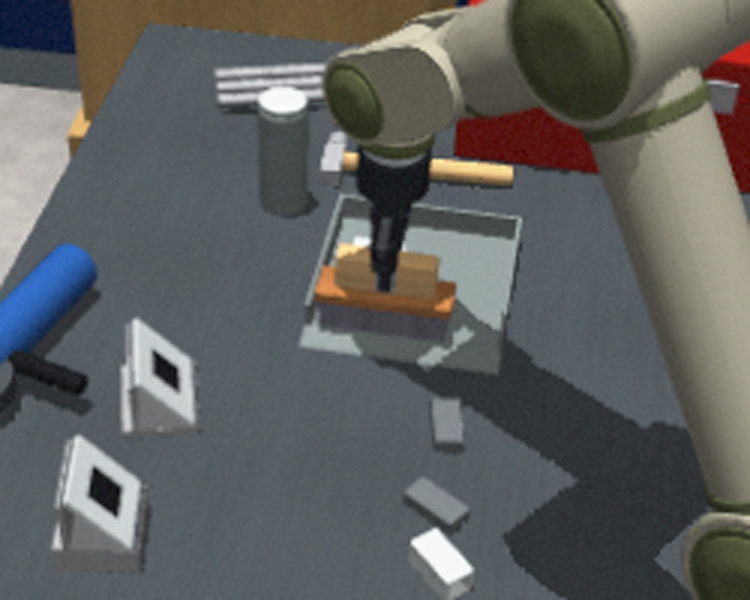

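Emit:
carry_out(steps=[0, 1, 0, 0, 0, 0, -1, 0, 1, 0, 0, 0, 0, -1, 0, 1, 0, 0, 0, 0, -1, 0, 0.8, 0, 0, 0, 0, -1, 0, 0, 0, 0, 0, 0, -1, 0, -0.5, 0, 0, 0, 0, -1, 0, 0, -0.8, 0, 0, 0, -1, 0, 0, -1.2, 0, 0, 0, -1, 0, 0, -1.5, 0, 0, 0, -1, 0, 0, -1.5, 0, 0, 0, -1, 0, 0, -1.5, 0, 0, 0, -1, 0, 0, -1.5, 0, 0, 0, -1, 0, 0, -1, 0, 0, 0, -1])

```text
time_s: 14.33
eef_pos: [525.7, -272.5, 160.4]
ee_rot: [0.001, 1.0, -0.001, 0.001]
force: [0.5, -0.3, -2.2]
grip_width: 0.295
```

```bash
python3 -c "
from h import *
grab('side','s5',(150,60,400,260),3)
plan([425,185,150],10)"
```

```text
t 14.38 pos [ 526.2 -273.   161.8] psi -0.07 tilt 0.33 F [ 0.1  0.2 -0.2] grip 0.291 j [-0.68  0.52  1.39 -0.    1.23  0.9 ]
shift cm [-10.18 -45.79   0.96]
az units -2.01
level: rotvec units [ 0.042 -0.052  0.   ]
```

View pics/s5.png

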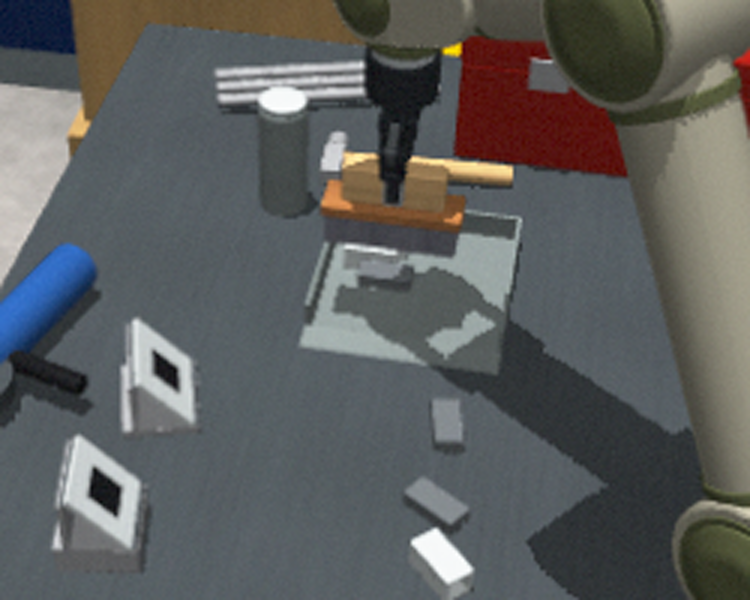

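Emit:
carry_out(steps=[-0.6, -2.6, 0, 0, 0, 0, -1, -0.6, -2.6, 0, 0, 0, 0, -1, -0.6, -2.6, 0, 0, 0, 0, -1, -0.6, -2.6, 0, 0, 0, 0, -1, -0.6, -2.6, 0, 0, 0, 0, -1, -0.6, -2.6, 0, 0, 0, 0, -1, -0.6, -2.6, 0, 0, 0, 0, -1, -0.6, -2.6, 0, 0, 0, 0, -1, -0.6, -2.6, 0, 0, 0, 0, -1, -0.6, -2.6, 0, 0, 0, 0, -1, -0.6, -2.6, 0, 0, 0, 0, -1, -0.6, -2.6, 0, 0, 0, 0, -1, -0.6, -2.6, 0, 0, 0, 0, -1, -0.6, -2.6, 0, 0, 0, 0, -1, -0.6, -2.6, 0, 0, 0, 0, -1, -0.6, -2.6, 0, 0, 0, 0, -1, -0.6, -2.6, 0, 0, 0, 0, -1, 0, -1.6, 0, 0, 0, 0, -1, 0, 0, 0, 0, 0, -1, -1, 0, 0, 0, 0, 0, -1, -1])

```text
time_s: 16.05
eef_pos: [423.5, 186.7, 157.5]
ee_rot: [0.0, 0.996, 0.089, 0.0]
force: [-0.2, -0.3, -2.5]
grip_width: 0.293
```

```bash
python3 -c "
from h import *
grab('top','t6',(190,110,450,290),3)
plan([425,187,65],10)"
```

```text
t 16.10 pos [423.6 186.3 157.5] psi 10.51 tilt 0.01 F [ 0.8  0.6 -2.9] grip 0.298 j [ 0.16  0.25  1.78 -0.    1.1   1.55]
shift cm [ 0.15 -0.05  9.25]
az units 0.1
level: rotvec units [ 0.001 -0.002  0.   ]
```

View pics/t6.png

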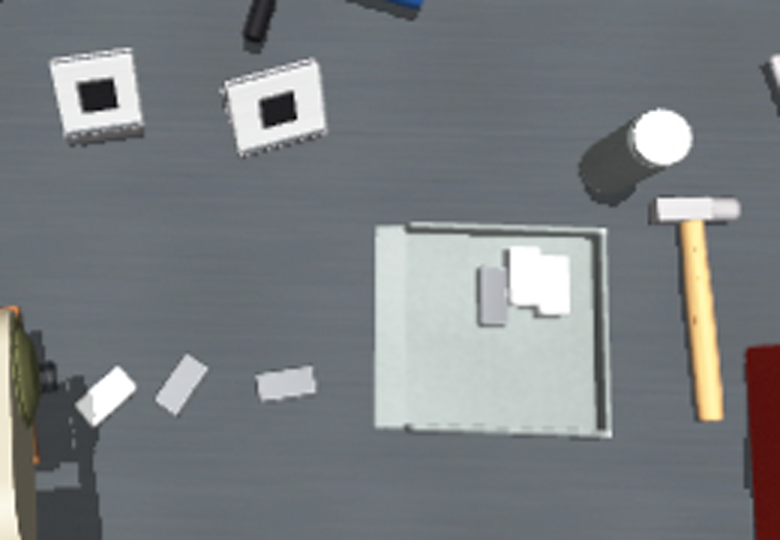

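Emit:
carry_out(steps=[0, 0, 1.5, 0, 0, 0, -1, 0, 0, 1.5, 0, 0, 0, -1, 0, 0, 1.5, 0, 0, 0, -1, 0, 0, 1.5, 0, 0, 0, -1, 0, 0, 1.5, 0, 0, 0, -1, 0, 0, 1, 0, 0, 0, -1, 0, 0, 0.7, 0, 0, 0, -1, 0, 0, 0, 0, 0, 0, -1])

```text
time_s: 16.77
eef_pos: [423.3, 185.5, 64.4]
ee_rot: [0.0, 0.996, 0.086, -0.001]
force: [0.1, -0.3, -2.5]
grip_width: 0.299
```

Emit:
carry_out(steps=[0, 1, 0, 0, 0, 0, -1, 0, 1.4, 0, 0, 0, 0, -1, 0, 1.4, 0, 0, 0, 0, -1, 0, 1.4, 0, 0, 0, 0, -1, 0, 1.4, 0, 0, 0, 0, -1, 0, 1.4, 0, 0, 0, 0, -1, 0, 1.4, 0, 0, 0, 0, -1, 0, 1.4, 0, 0, 0, 0, -1, 0, 1.4, 0, 0, 0, 0, -1, 0, 1.4, 0, 0, 0, 0, -1, 0, 1.4, 0, 0, 0, 0, -1, 0, 1.4, 0, 0, 0, 0, -1, 0, 1.4, 0, 0, 0, 0, -1, 0, 1.4, 0, 0, 0, 0, -1, 0, 1.4, 0, 0, 0, 0, -1, 0, 1.4, 0, 0, 0, 0, -1, 0, 1.4, 0, 0, 0, 0, -1, 0, 1, 0, 0, 0, 0, -1, 0, 0, 0, 0, 0, 0, -1])

```text
time_s: 18.35
eef_pos: [466.5, -56.7, 66.1]
ee_rot: [0.001, 0.996, 0.085, 0.001]
force: [0.7, 0.1, -2.6]
grip_width: 0.293
```

```bash
python3 -c "
from h import *
grab('side','s7',(150,60,400,260),3); grab('top','t7',(190,110,450,290),3)
plan([488,-160,66],10)"
```

```text
t 18.45 pos [465.9 -54.9  65.7] psi 9.85 tilt 0.04 F [-0.7  0.3 -2.9] grip 0.294 j [-0.37  0.41  1.86 -0.    0.88  1.03]
shift cm [ 0.38 10.73 -0.02]
az units -0.03
level: rotvec units [ 0.005 -0.005  0.   ]
```

View pics/s7.png

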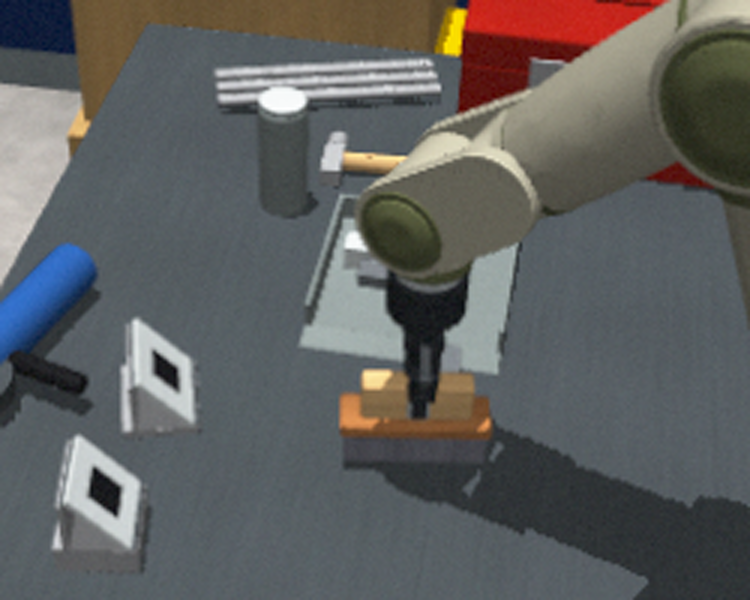

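View pics/t7.png

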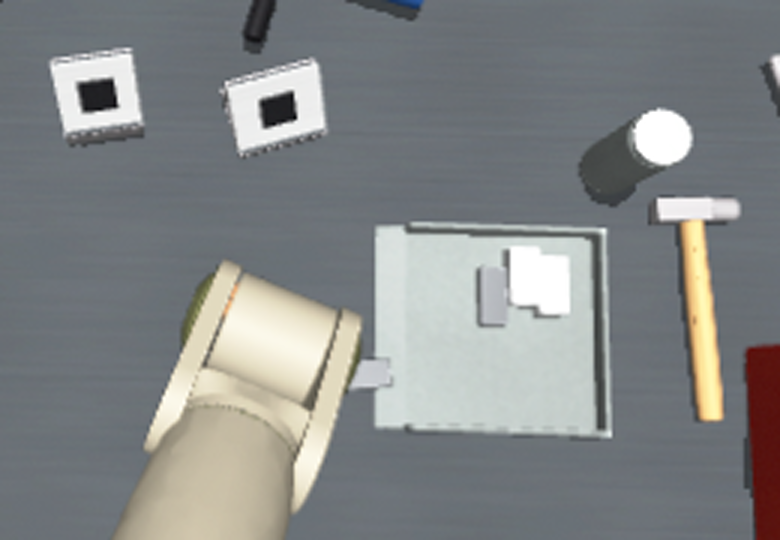

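Emit:
carry_out(steps=[0, 1, 0, 0, 0, 0, -1, 0, 1.4, 0, 0, 0, 0, -1, 0, 1.4, -0.1, 0, 0, 0, -1, 0, 1.4, -0.1, 0, 0, 0, -1, 0, 1.4, 0, 0, 0, 0, -1, 0, 1.4, 0, 0, 0, 0, -1, 0, 1.4, 0, 0, 0, 0, -1, 0, 1.4, 0, 0, 0, 0.5, -1, 0, 1, 0, 0, 0, 0.5, -1, 0, 1, 0, 0, 0, 0.5, -1, 0, 0.7, 0, 0, 0, 0.5, -1, 0, 0, 0, 0, 0, 0, -1])

```text
time_s: 19.45
eef_pos: [487.2, -190.2, 67.5]
ee_rot: [0.001, 1.0, -0.003, 0.0]
force: [-0.4, -0.9, -2.9]
grip_width: 0.3
```

```bash
python3 -c "
from h import *
grab('side','s8',(150,60,400,260),3); grab('top','t8',(190,110,450,290),3)
plan([488,-240,67],0)"
```

```text
t 19.55 pos [ 486.9 -188.7   67.3] psi -0.12 tilt 0.03 F [-0.2 -0.3 -3.5] grip 0.294 j [-0.59  0.5   1.7  -0.    0.95  0.98]
shift cm [0.12 5.13 0.04]
az units -0.02
level: rotvec units [ 0.006 -0.001  0.   ]
```

View pics/s8.png

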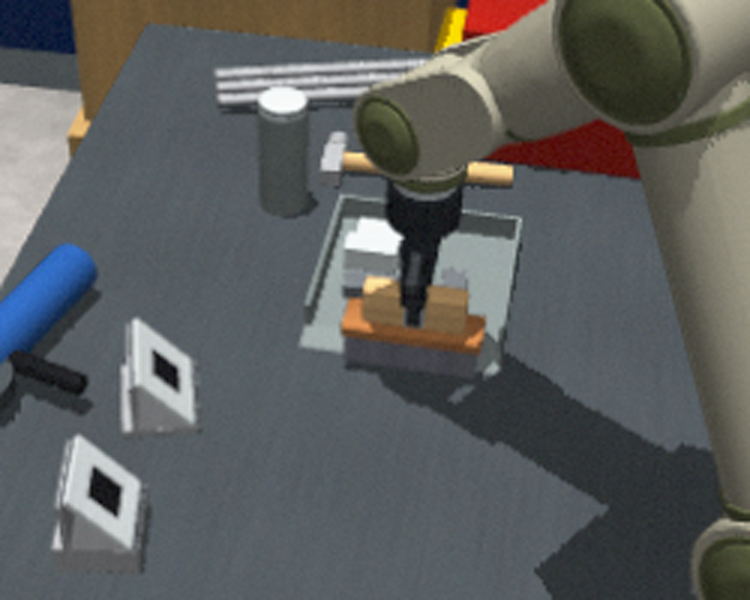

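View pics/t8.png

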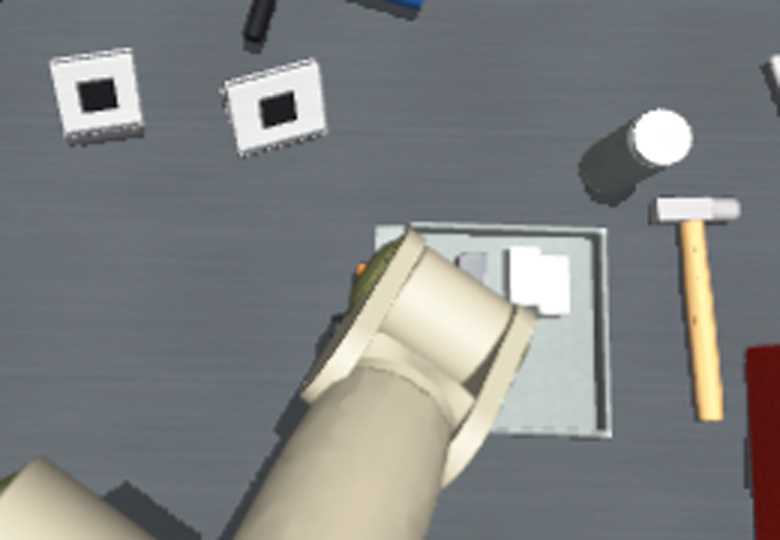

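Emit:
carry_out(steps=[0, 1, 0, 0, 0, 0, -1, 0, 1.2, 0, 0, 0, 0, -1, 0, 1.2, 0, 0, 0, 0, -1, 0, 1.2, 0, 0, 0, 0, -1, 0, 1, 0, 0, 0, 0, -1, 0, 0.7, 0, 0, 0, 0, -1, 0, 0, 0, 0, 0, 0, -1])

```text
time_s: 20.13
eef_pos: [486.7, -252.8, 67.4]
ee_rot: [0.0, 1.0, -0.002, 0.0]
force: [0.3, -0.4, -2.9]
grip_width: 0.298
```

```bash
python3 -c "
from h import *
grab('side','s9',(150,60,400,260),3); grab('top','t9',(190,110,450,290),3)
plan([488,-240,67],0)"
```

```text
t 20.23 pos [ 486.8 -251.4   67.4] psi -0.12 tilt 0.03 F [ 0.1  0.8 -2.6] grip 0.299 j [-0.69  0.54  1.62 -0.    0.98  0.88]
shift cm [ 0.12 -1.14  0.04]
az units -0.02
level: rotvec units [ 0.006 -0.003  0.   ]
```

View pics/s9.png

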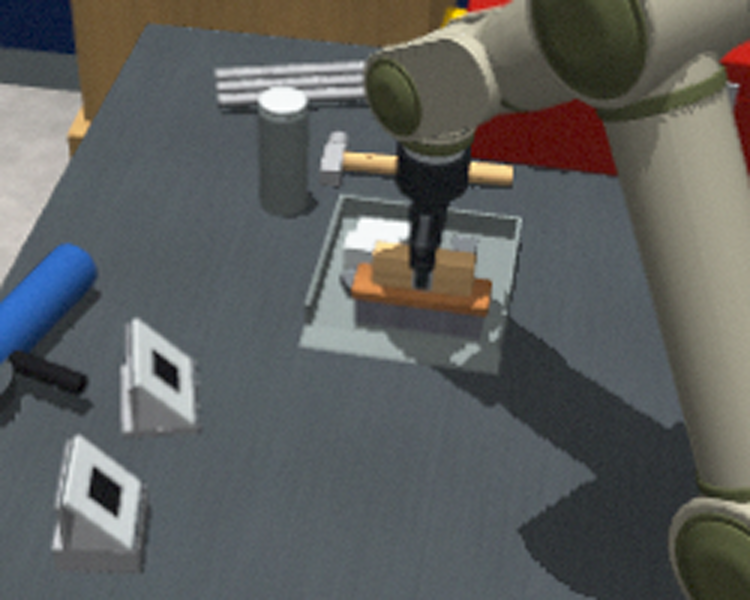

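View pics/t9.png

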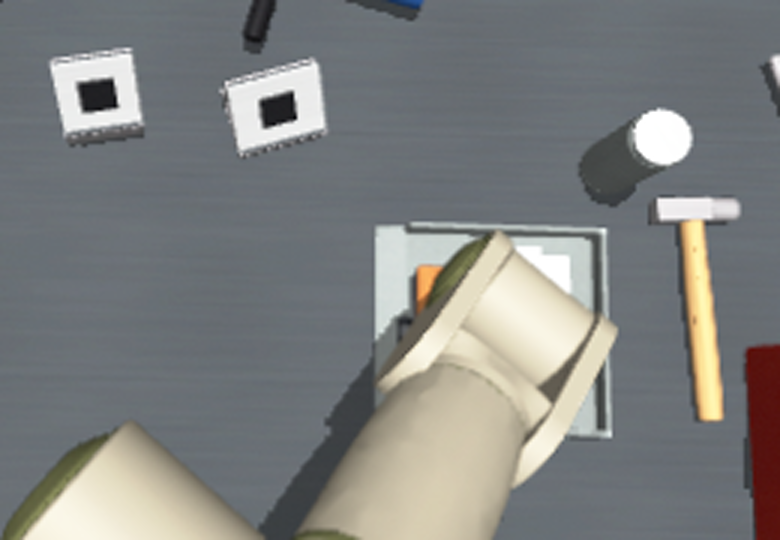

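Emit:
carry_out(steps=[0, -0.5, 0, 0, 0, 0, -1, 0, 0, -0.8, 0, 0, 0, -1, 0, 0, -1.2, 0, 0, 0, -1, 0, 0, -1.5, 0, 0, 0, -1, 0, 0, -1.5, 0, 0, 0, -1, 0, 0, -1.5, 0, 0, 0, -1, 0, 0, -1.5, 0, 0, 0, -1, 0, 0, -1.2, 0, 0, 0, -1])

```text
time_s: 20.9
eef_pos: [487.0, -245.6, 161.4]
ee_rot: [0.001, 1.0, -0.0, 0.001]
force: [0.7, 0.7, -3.1]
grip_width: 0.296
```

Emit:
carry_out(steps=[-0.2, -2.5, 0, 0, 0, 0, -1, -0.2, -2.8, 0, 0, 0, 0, -1, -0.2, -2.8, 0, 0, 0, 0, -1, -0.2, -2.8, 0, 0, 0, 0, -1, -0.2, -2.8, 0, 0, 0, 0, -1, -0.2, -2.8, 0, 0, 0, 0, -1, -0.2, -2.8, 0, 0, 0, 0, -1, -0.2, -2.8, 0, 0, 0, 0, -1, -0.2, -2.8, 0, 0, 0, 0, -1, -0.2, -2.8, 0, 0, 0, 0, -1, -0.2, -2.8, 0, 0, 0, 0, -1, -0.2, -2.8, 0, 0, 0, 0, -1, -0.2, -2.8, 0, 0, 0, 0, -1, 0, -2.8, 0, 0, 0, 0, -1, 0, -2.8, 0, 0, 0, 0, -1, 0, -2, 0, 0, 0, 0, -1, 0, 0, 0, 0, 0, 0, -1])

```text
time_s: 22.32
eef_pos: [460.9, 194.5, 160.1]
ee_rot: [-0.001, 1.0, 0.001, 0.001]
force: [1.0, 1.1, -2.9]
grip_width: 0.296
```

```bash
python3 -c "
from h import *
grab('side','s10',(150,60,400,260),3); grab('top','t10',(190,110,450,290),3)
plan([460,190,158],99)"
```

```text
t 22.42 pos [461.2 191.8 159.9] psi 0.02 tilt 0.03 F [-0.1 -0.8 -2.3] grip 0.293 j [ 0.16  0.33  1.68 -0.    1.14  1.73]
shift cm [-0.12  0.18  0.19]
az units -19.8
level: rotvec units [ 0.002 -0.006  0.   ]
```

View pics/t10.png

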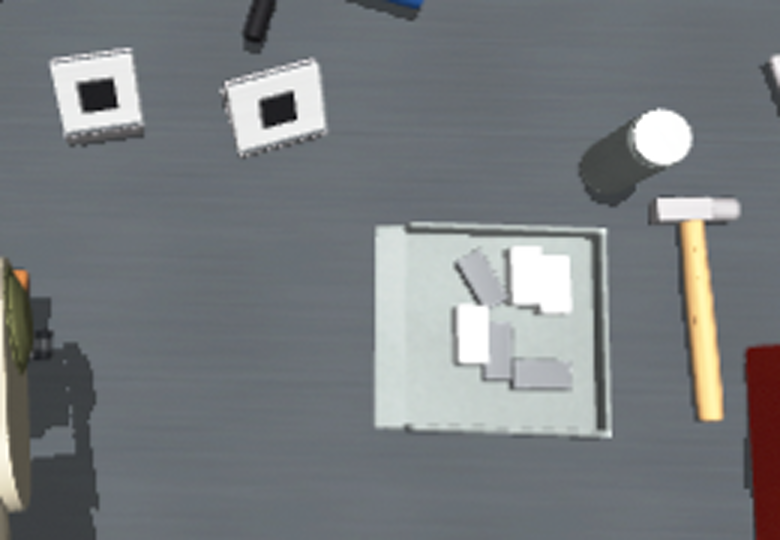

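All six offcuts lie well inside the pan (crop x 455–572, lip at 375). Turn the brush and return it to its pad.

Emit:
carry_out(steps=[0, 0, 0, 0, 0, -1.1, -1, 0, 0, 0, 0, 0, -1.1, -1, 0, 0, 0, 0, 0, -1.1, -1, 0, 0, 0, 0, 0, -1.1, -1, 0, 0, 0, 0, 0, -1.1, -1, 0, 0, 0, 0, 0, -1.1, -1, 0, 0, 0, 0, 0, -1.1, -1, 0, 0, 0, 0, 0, -1.1, -1, 0, 0, 0, 0, 0, -1.1, -1, 0, 0, 0, 0, 0, -1.1, -1, 0, 0, 0, 0, 0, -1.1, -1, 0, 0, 0, 0, 0, -1.1, -1, 0, 0, 0, 0, 0, -1.1, -1, 0, 0, 0, 0, 0, -1.1, -1, 0, 0, 0, 0, 0, -1.1, -1, 0, 0, 0, 0, 0, -1.1, -1, 0, 0, 0, 0, 0, -1.1, -1, 0, 0, 0, 0, 0, -1.1, -1, 0, 0, 0, 0, 0, 0, -1])

```text
time_s: 24.0
eef_pos: [461.6, 190.3, 159.8]
ee_rot: [0.0, 0.649, 0.761, 0.0]
force: [0.3, 0.4, -1.8]
grip_width: 0.297
```

```bash
python3 -c "
from h import *
plan([441,358,158],99)"
```

```text
t 24.00 pos [461.6 190.3 159.8] psi 99.03 tilt 0.02 F [ 0.3  0.4 -1.8] grip 0.297 j [ 0.16  0.33  1.68 -0.    1.14 -0.  ]
shift cm [16.88  0.6   0.17]
az units 0.01
level: rotvec units [ 0.003  0.003 -0.   ]
```

Emit:
carry_out(steps=[1.7, 0.06, 0, 0, 0, 0, -1, 1.7, 0.06, 0, 0, 0, 0, -1, 1.7, 0.06, 0, 0, 0, 0, -1, 1.7, 0.06, 0, 0, 0, 0, -1, 1.7, 0.06, 0, 0, 0, 0, -1, 1.7, 0.06, 0, 0, 0, 0, -1, 1.7, 0.06, 0, 0, 0, 0, -1, 1.7, 0.06, 0, 0, 0, 0, -1, 1.7, 0.06, 0, 0, 0, 0, -1, 1.6, 0.06, 0, 0, 0, 0, -1, 0, 0, 0, 0, 0, 0, -1, 0, 0, 1.5, 0, 0, 0, -1, 0, 0, 1.5, 0, 0, 0, -1, 0, 0, 1.5, 0, 0, 0, -1, 0, 0, 1.5, 0, 0, 0, -1, 0, 0, 1.5, 0, 0, 0, -1, 0, 0, 1, 0, 0, 0, -1, 0, 0, 0.5, 0, 0, 0, -1, 0, 0, 0, 0, 0, 0, -1])

```text
time_s: 25.58
eef_pos: [441.2, 358.3, 68.7]
ee_rot: [-0.0, 0.651, 0.759, -0.001]
force: [0.0, -0.1, -2.4]
grip_width: 0.296
```

```bash
python3 -c "
from h import *
plan([441,358,64],99)"
```

```text
t 25.58 pos [441.2 358.3  68.7] psi 98.81 tilt 0.09 F [ 0.  -0.1 -2.4] grip 0.296 j [ 0.48  0.58  1.55 -0.    1.01  0.32]
shift cm [-0.03 -0.02  0.47]
az units -0.04
level: rotvec units [-0.017  0.007  0.   ]
```

Emit:
carry_out(steps=[0, 0, 0.2, 0, 0, 0, -1, 0, 0, 0.2, 0, 0, 0, -1, 0, 0, 0.1, 0, 0, 0, -1, 0, 0, 0, 0, 0, 0, -1, 0, 0, 0, 0, 0, 0, -1])

```text
time_s: 26.0
eef_pos: [441.4, 359.1, 64.7]
ee_rot: [0.0, 0.65, 0.76, 0.0]
force: [0.9, -0.3, -2.5]
grip_width: 0.298
```

Emit:
carry_out(steps=[0, 0, 0, 0, 0, 0, -0.2, 0, 0, 0, 0, 0, 0, 0.2, 0, 0, 0, 0, 0, 0, 0.6, 0, 0, 0, 0, 0, 0, 1, 0, 0, 0, 0, 0, 0, 1, 0, 0, 0, 0, 0, 0, 1, 0, 0, 0, 0, 0, 0, 1, 0, 0, 0, 0, 0, 0, 1])

```text
time_s: 26.67
eef_pos: [441.3, 359.0, 64.4]
ee_rot: [-0.0, 0.65, 0.76, 0.0]
force: [0.4, -0.5, 1.1]
grip_width: 0.998
```

Emit:
carry_out(steps=[0, 0, -0.5, 0, 0, 0, 1, 0, 0, -1.5, 0, 0, 0, 1, 0, 0, -2, 0, 0, 0, 1, 0, 0, -2, 0, 0, 0, 1, 0, 0, -2, 0, 0, 0, 1, 0, 0, -2, 0, 0, 0, 1, 0, 0, -2, 0, 0, 0, 1, 0, 0, -1, 0, 0, 0, 1, 0, 0, 0, 0, 0, 0, 1])

```text
time_s: 27.42
eef_pos: [442.1, 359.4, 196.7]
ee_rot: [0.001, 0.65, 0.76, 0.002]
force: [0.5, 1.5, 0.2]
grip_width: 1.001
```

```bash
python3 -c "
from h import *
grab('wrist','w2',None,1.5); grab('side','s11',None,1.5)
plan([500,200,180],184.9)"
```

```text
t 27.52 pos [441.1 358.9 193.7] psi 98.90 tilt 0.04 F [ 0.2 -0.1  0.6] grip 0.998 j [0.48 0.44 1.42 0.   1.29 0.32]
shift cm [-16.61   3.36   1.37]
az units -17.2
level: rotvec units [-0.008  0.003  0.   ]
```

View pics/w2.png

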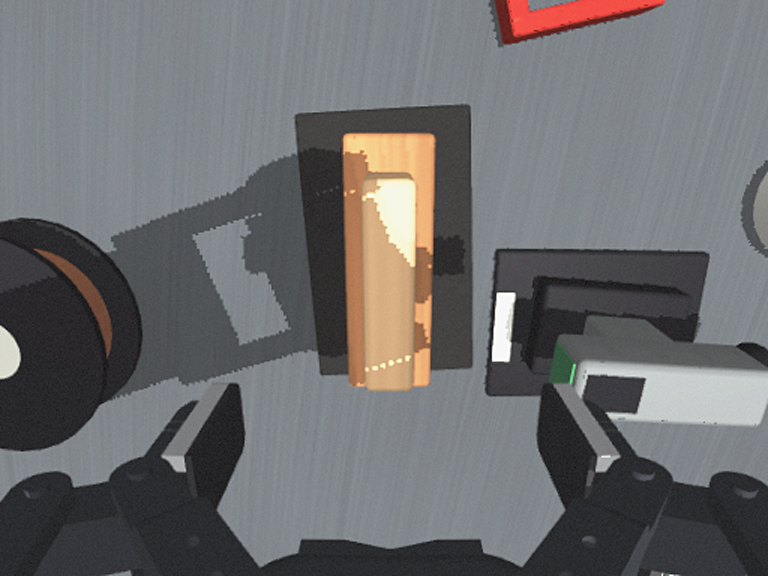

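View pics/s11.png

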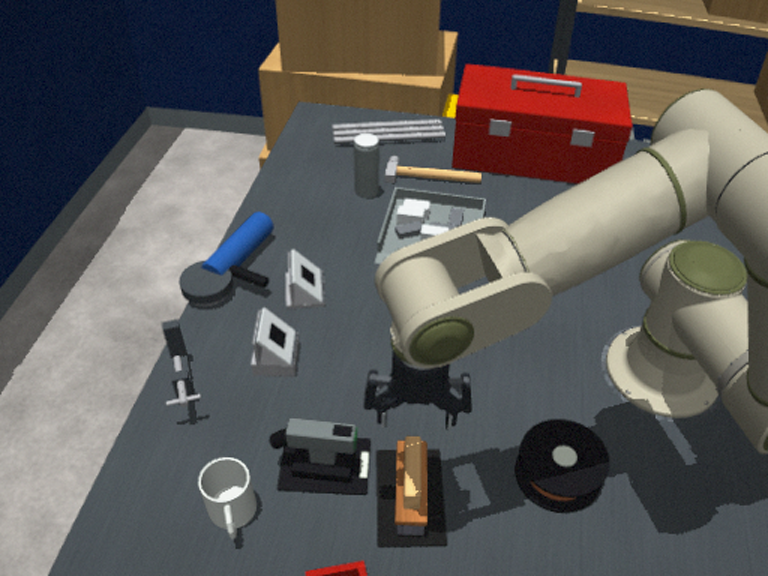

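Emit:
carry_out(steps=[0, 0, 0, 0, 0, 1.1, 1, 0, 0, 0, 0, 0, 1.1, 1, 0, 0, 0, 0, 0, 1.1, 1, 0, 0, 0, 0, 0, 1.1, 1, 0, 0, 0, 0, 0, 1.1, 1, 0, 0, 0, 0, 0, 1.1, 1, 0, 0, 0, 0, 0, 1.1, 1, 0, 0, 0, 0, 0, 1.1, 1, 0, 0, 0, 0, 0, 1.1, 1, 0, 0, 0, 0, 0, 1.1, 1, 0, 0, 0, 0, 0, 1.1, 1, 0, 0, 0, 0, 0, 1.1, 1, 0, 0, 0, 0, 0, 1.1, 1, 0, 0, 0, 0, 0, 1.1, 1, 0, 0, 0, 0, 0, 1.1, 1, 0, 0, 0, 0, 0, 1.1, 1, 0, 0, 0, 0, 0, 1.2, 1, 0, 0, 0, 0, 0, 0, 1])

```text
time_s: 29.02
eef_pos: [440.9, 358.7, 192.8]
ee_rot: [0.001, 0.999, 0.041, -0.001]
force: [-0.1, 0.5, -0.6]
grip_width: 1.0
```

```bash
python3 -c "
from h import *
plan([593,330,195],4.9)"
```

```text
t 29.02 pos [440.9 358.7 192.8] psi 4.68 tilt 0.16 F [-0.1  0.5 -0.6] grip 1.000 j [ 0.48  0.44  1.42 -0.    1.29  1.97]
shift cm [14.93  4.1  -0.25]
az units -0.04
level: rotvec units [ 0.012  0.029 -0.   ]
```

Emit:
carry_out(steps=[1.5, 0.4, 0, 0, 0, 0, 1, 1.5, 0.4, 0, 0, 0, 0, 1, 1.5, 0.4, 0, 0, 0, 0, 1, 1.5, 0.4, 0, 0, 0, 0, 1, 1.5, 0.4, 0, 0, 0, 0, 1, 1.5, 0.4, 0, 0, 0, 0, 1, 1.5, 0.4, 0, 0, 0, 0, 1, 1.5, 0.4, 0, 0, 0, 0, 1, 1.5, 0.4, 0, 0, 0, 0, 1, 1.5, 0.4, 0, 0, 0, 0, 1, 0, 0, 0, 0, 0, 0, 1, 0, 0, 0, 0, 0, 0, 1])

```text
time_s: 30.02
eef_pos: [594.1, 331.6, 192.8]
ee_rot: [0.0, 0.999, 0.044, -0.001]
force: [-0.1, 0.2, 0.0]
grip_width: 1.002
```

```bash
python3 -c "
from h import *
plan([593,330,195],4.9)
grab('wrist','w3',None,1.5);"
```

```text
t 30.02 pos [594.1 331.6 192.8] psi 4.99 tilt 0.13 F [-0.1  0.2  0. ] grip 1.002 j [0.34 0.7  1.   0.   1.44 1.82]
shift cm [-0.12  0.15 -0.22]
az units 0.02
level: rotvec units [ 0.005  0.026 -0.   ]
```

View pics/w3.png

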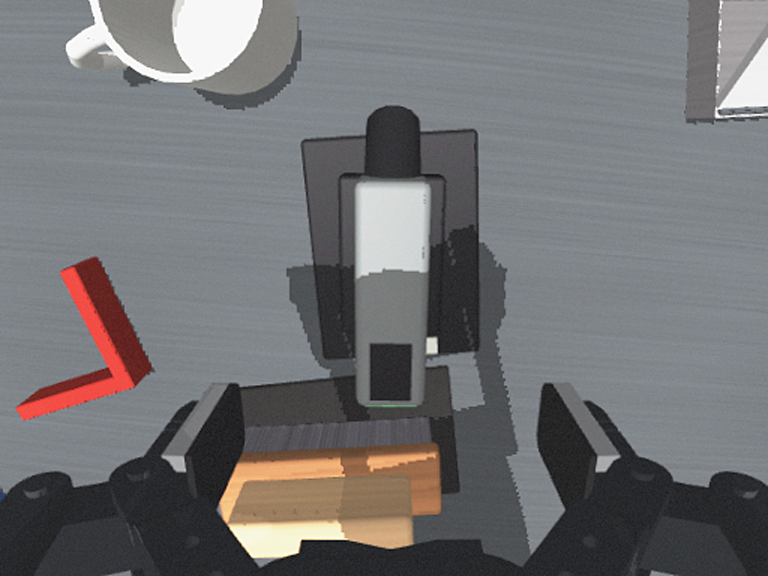

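```bash
python3 -c "
from h import *
np.set_printoptions(precision=1,suppress=True)
g=lambda p:(np.array(p)+.5)/1.5-.5
st=readout.sense(); plan()
P=pix('wrist',g([(355,181),(432,180),(426,405),(356,405)]),113,st);print(P,P.mean(0),np.degrees(np.arctan2(*((P[0]+P[1]-P[2]-P[3])[[1,0]]))))
P=pix('wrist',g([(302,142),(477,130),(479,350),(325,358)]),8,st);print(P,P.mean(0),np.degrees(np.arctan2(*((P[0]+P[1]-P[2]-P[3])[[1,0]]))))
c1=lambda p:(np.array(p)+.5)/5-.5+[100,140]
P=pix('top',c1([(210,120),(268,118),(268,298),(216,302)]),113);print(P,P.mean(0),np.degrees(np.arctan2(*((P[0]+P[1]-P[2]-P[3])[[1,0]]))))
P=pix('top',c1([(200,130),(363,115),(384,335),(215,356)]),8);print(P.mean(0))
"
```

```text
t 30.07 pos [593.6 332.  193.3] psi 5.00 tilt 0.11 F [-0.2  0.  -0. ] grip 1.000 j [0.3 0.7 1.  0.  1.4 1.8]
level: rotvec units [ 0.  0. -0.]
[[646.9 353.  113. ]
 [650.3 319.9 113. ]
 [541.1 310.6 113. ]
 [538.  345.2 113. ]] [594.1 332.2 113. ] 4.4831983390034305
[[657.6 393.8   8. ]
 [674.3 286.3   8. ]
 [527.8 264.8   8. ]
 [512.2 372.    8. ]] [593.  329.2   8. ] 8.426532278955676
[[646.4 350.1 113. ]
 [648.5 315.3 113. ]
 [538.8 308.  113. ]
 [535.6 338.6 113. ]] [592.3 328.  113. ] 4.870051852724524
[594.2 325.4   8. ]
```

Emit:
carry_out(steps=[0, 0, 1.5, 0, 0, 0.1, 1, 0, 0, 1.5, 0, 0, 0, 1, 0, 0, 1.5, 0, 0, 0, 1, 0, 0, 1.5, 0, 0, 0, 1, 0, 0, 1.5, 0, 0, 0, 1, 0, 0, 1.5, 0, 0, 0, 1, 0, 0, 1.3, 0, 0, 0, 1, 0, 0, 0.8, 0, 0, 0, 1, 0, 0, 0.5, 0, 0, 0, 1, 0, 0, 0, 0, 0, 0, 1, 0, 0, 0, 0, 0, 0, 1])

```text
time_s: 30.98
eef_pos: [594.3, 332.1, 78.9]
ee_rot: [-0.0, 0.999, 0.039, 0.0]
force: [0.3, 0.5, 0.6]
grip_width: 1.0
```

```bash
python3 -c "
from h import *
plan([593.8,331.5,75],4.5)
grab('wrist','w4',None,1.5);grab('side','s12',(150,200,350,384),3.5)"
```

```text
t 30.98 pos [594.3 332.1  78.9] psi 4.41 tilt 0.04 F [0.3 0.5 0.6] grip 1.000 j [0.34 0.79 1.14 0.   1.21 1.83]
shift cm [-0.06  0.06  0.39]
az units -0.02
level: rotvec units [-0.002 -0.007  0.   ]
```

View pics/w4.png

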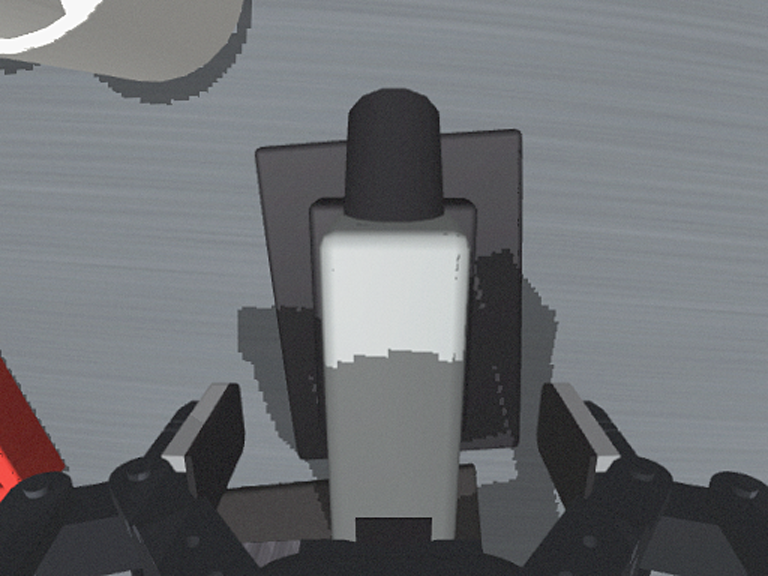

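View pics/s12.png

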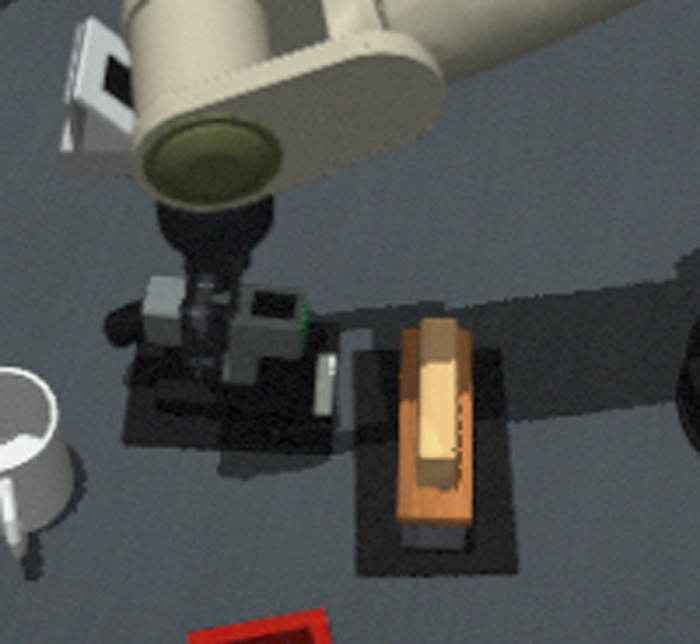

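Emit:
carry_out(steps=[0, 0, 0.3, 0, 0, 0, 1, 0, 0, 0, 0, 0, 0, 1, 0, 0, 0, 0, 0, 0, 0.4, 0, 0, 0, 0, 0, 0, 0, 0, 0, 0, 0, 0, 0, -0.3, 0, 0, 0, 0, 0, 0, -1, 0, 0, 0, 0, 0, 0, -1, 0, 0, 0, 0, 0, 0, -1, 0, 0, 0, 0, 0, 0, -1, 0, 0, 0, 0, 0, 0, -1, 0, 0, 0, 0, 0, 0, -1, 0, 0, 0, 0, 0, 0, -1, 0, 0, 0, 0, 0, 0, -1], grip_force=70)

```text
time_s: 32.17
eef_pos: [594.3, 331.8, 75.6]
ee_rot: [0.0, 0.999, 0.038, 0.0]
force: [0.9, -2.1, 3.2]
grip_width: 0.389
```

```bash
python3 -c "
from h import *
plan([593.8,331.5,75],4.5)
grab('wrist','w5',None,1.5)"
```

```text
t 32.17 pos [594.3 331.8  75.6] psi 4.40 tilt 0.02 F [ 0.9 -2.1  3.2] grip 0.389 j [ 0.34  0.79  1.14 -0.    1.21  1.83]
shift cm [-0.06  0.03  0.06]
az units -0.02
level: rotvec units [ 0.002 -0.004  0.   ]
```

View pics/w5.png

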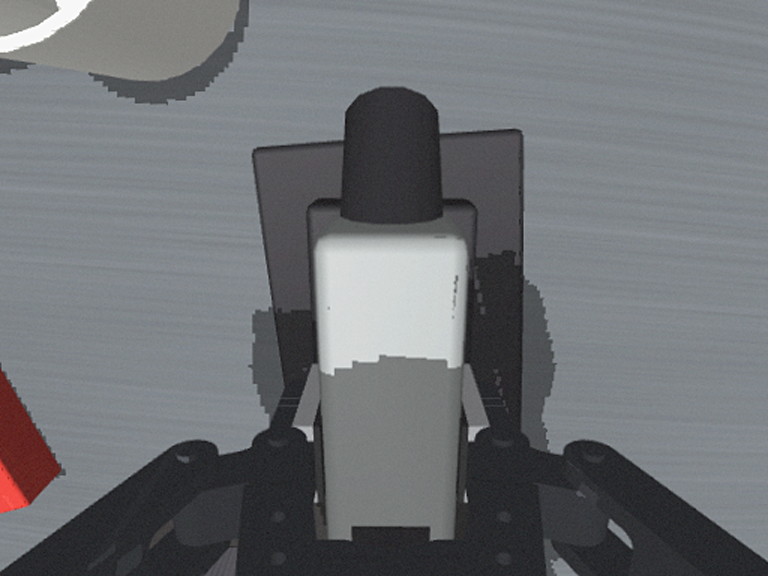

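```bash
python3 -c "
from h import *
np.set_printoptions(precision=1,suppress=True)
g=lambda p:(np.array(p)+.5)/1.5-.5
st=readout.sense(); R=q2R(st['ee_rot'])
for uv,z in (((320,240),113),((466,237),113),((320,232),113),((466,231),113),((390,88),70)):
  P=pix('wrist',g([uv]),z,st)[0]; print(uv,P,(R.T@(P-st['eef_pos'])))
"
```

```text
(320, 240) [646.6 352.  113. ] [ 53.7 -16.1 -37.4]
(466, 237) [649.7 321.  113. ] [ 54.3  15.1 -37.4]
(320, 232) [648.4 352.  113. ] [ 55.4 -16.  -37.4]
(466, 231) [651.  321.1 113. ] [ 55.6  15.  -37.4]
(390, 88) [681.6 339.7  70. ] [87.6 -1.2  5.6]
```

Emit:
carry_out(steps=[0, 0, -0.3, 0, 0, 0, -1, 0, 0, -0.8, 0, 0, 0, -1, 0, 0, -1.3, 0, 0, 0, -1, 0, 0, -1.6, 0, 0, 0, -1, 0, 0, -1.6, 0, 0, 0, -1, 0, 0, -1.6, 0, 0, 0, -1, 0, 0, -1.6, 0, 0, 0, -1, 0, 0, -1.6, 0, 0, 0, -1, 0, 0, -1.6, 0, 0, 0, -1, 0, 0, -1, 0, 0, 0, -1, 0, 0, 0, 0, 0, 0, -1, 0, 0, 0, 0, 0, 0, -1])

```text
time_s: 33.22
eef_pos: [594.1, 332.0, 205.5]
ee_rot: [-0.0, 0.999, 0.038, 0.0]
force: [-0.0, 0.8, -4.9]
grip_width: 0.392
```

```bash
python3 -c "
from h import *
grab('side','s13',None,1.5);grab('top','t13',(190,110,450,290),3)
plan([593.8,331.5,205],4.5)"
```

```text
t 33.32 pos [593.8 331.8 204.1] psi 4.40 tilt 0.12 F [ 1.2  0.8 -5. ] grip 0.388 j [0.34 0.69 0.99 0.   1.47 1.83]
shift cm [ 0.    0.03 -0.09]
az units -0.02
level: rotvec units [ 0.005  0.024 -0.   ]
```

View pics/s13.png

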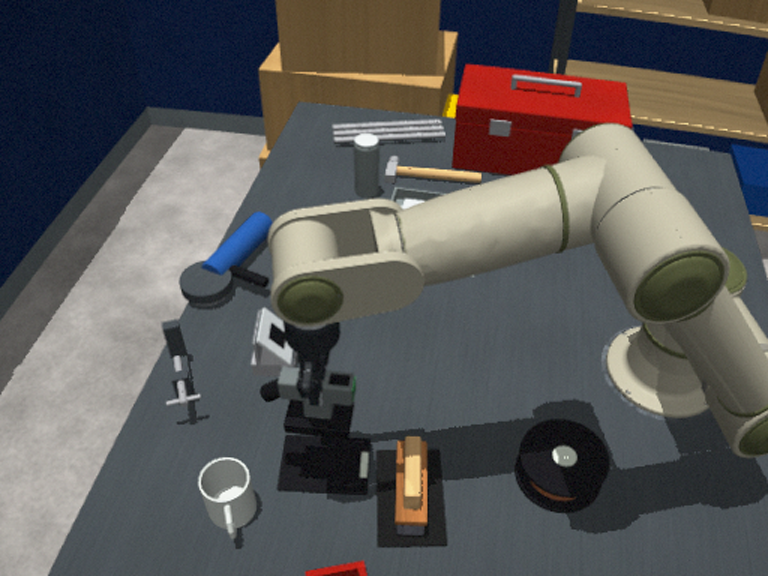

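View pics/t13.png

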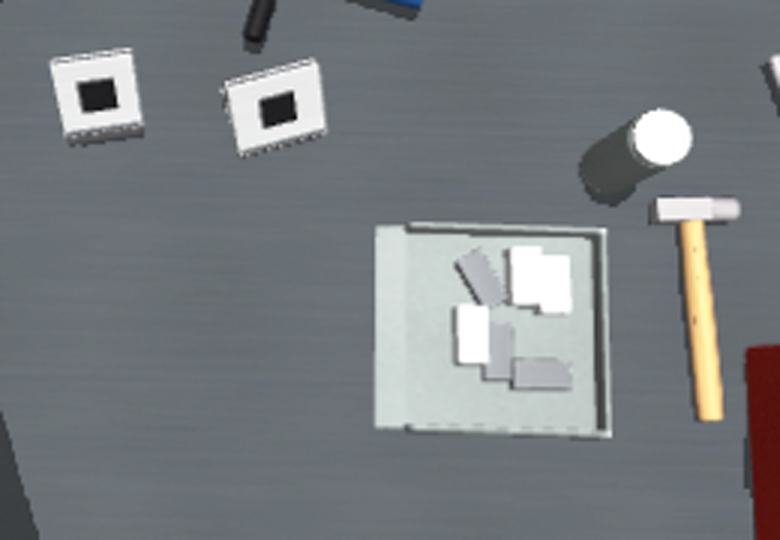

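```bash
python3 -c "
from h import *
plan([582.3,86.6,204],10)"
```

```text
t 33.32 pos [593.8 331.8 204.1] psi 4.40 tilt 0.12 F [ 1.2  0.8 -5. ] grip 0.388 j [0.34 0.69 0.99 0.   1.47 1.83]
shift cm [-3.02 24.36  0.03]
az units -1.12
level: rotvec units [ 0.005  0.024 -0.   ]
```

Emit:
carry_out(steps=[-0.2, 1.5, 0, 0, 0, 0, -1, -0.2, 1.9, 0, 0, 0, 0, -1, -0.2, 1.9, 0, 0, 0, 0, -1, -0.2, 1.9, 0, 0, 0, 0, -1, -0.2, 1.9, 0, 0, 0, 0, -1, -0.2, 1.9, 0, 0, 0, 0, -1, -0.2, 1.9, 0, 0, 0, 0, -1, -0.2, 1.9, 0, 0, 0, 0, -1, -0.2, 1.9, 0, 0, 0, 0, -1, -0.2, 1.9, 0, 0, 0, 0, -1, -0.2, 1.9, 0, 0, 0, 0, -1, -0.2, 1.9, 0, 0, 0, 0, -1, -0.2, 1.4, 0, 0, 0, 0, -1, -0.4, 0.6, 0, 0, 0, 0, -1, 0, 0, 0, 0, 0, -0.6, -1, 0, 0, 0, 0, 0, -0.5, -1, 0, 0, 0, 0, 0, 0, -1])

```text
time_s: 34.73
eef_pos: [582.6, 86.7, 205.1]
ee_rot: [-0.0, 0.996, 0.087, -0.0]
force: [0.3, 0.1, -4.2]
grip_width: 0.394
```

```bash
python3 -c "
from h import *
grab('top','t14',(190,70,350,200),4.8);grab('side','s14',(100,120,300,290),3.8);grab('wrist','w14',None,1.5)
plan([582.3,86.6,146],10)"
```

```text
t 34.88 pos [582.8  86.8 205.2] psi 9.85 tilt 0.03 F [ 0.2 -0.  -3.6] grip 0.390 j [-0.05  0.47  1.33  0.    1.33  1.35]
shift cm [-0.05  0.01  5.92]
az units -0.03
level: rotvec units [-0.003  0.004  0.   ]
```

View pics/t14.png

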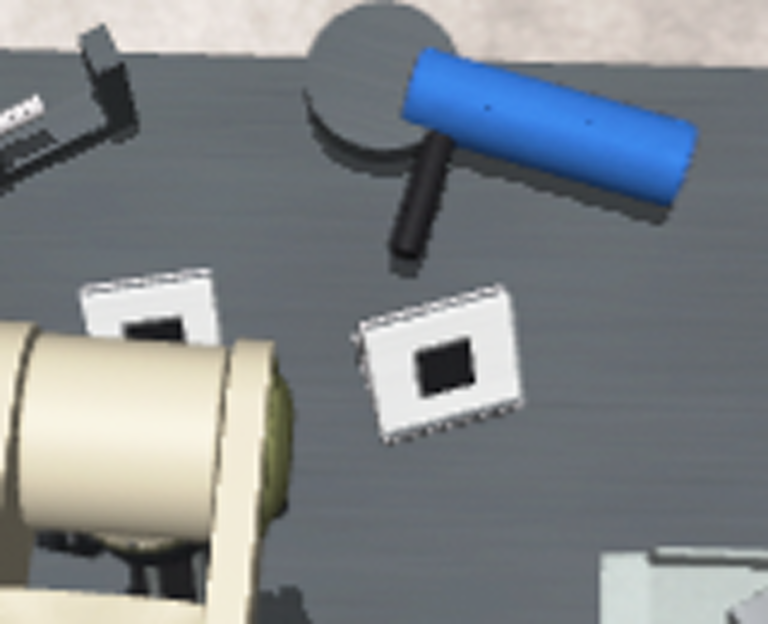

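View pics/s14.png

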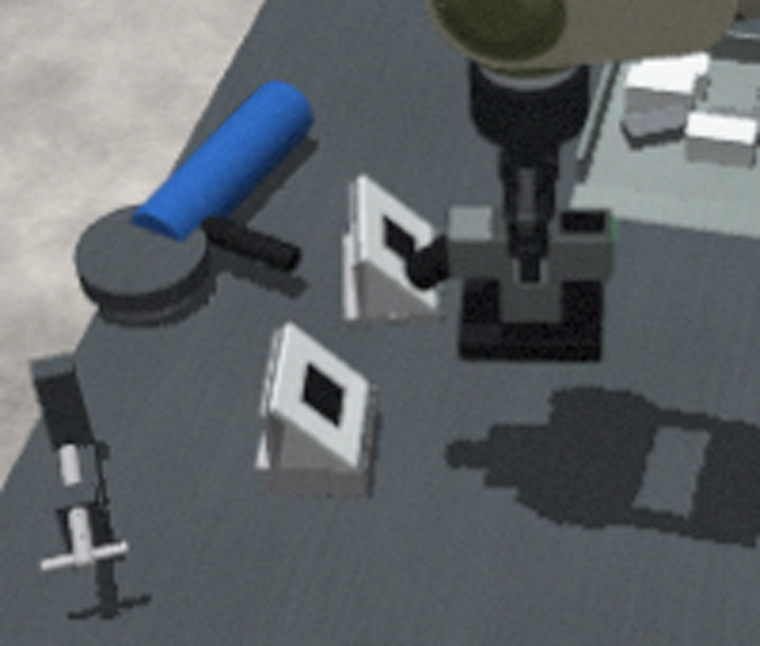

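View pics/w14.png

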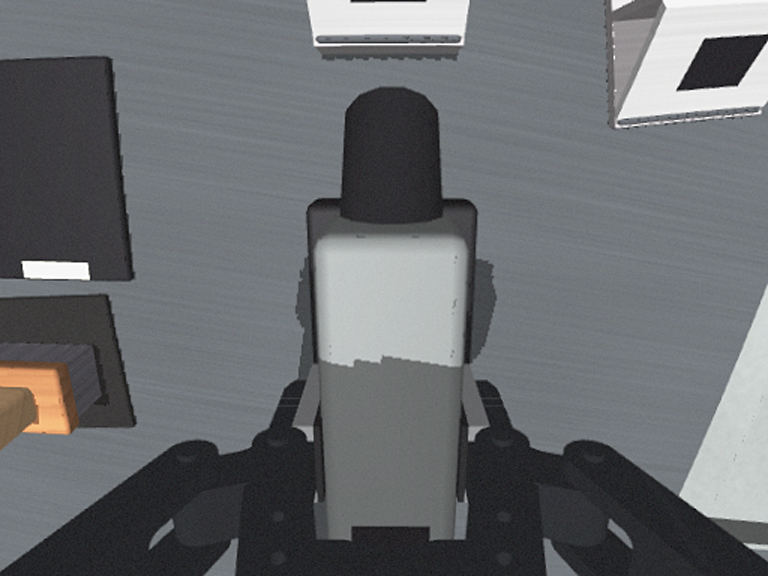

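Emit:
carry_out(steps=[0, 0, 0.8, 0, 0, 0, -1, 0, 0, 1, 0, 0, 0, -1, 0, 0, 1, 0, 0, 0, -1, 0, 0, 1, 0, 0, 0, -1, 0, 0, 0.9, 0, 0, 0, -1, 0, 0, 0.7, 0, 0, 0, -1, 0, 0, 0.5, 0, 0, 0, -1, 0, 0, 0, 0, 0, 0, -1, 0, 0, 0, 0, 0, 0, -1])

```text
time_s: 35.63
eef_pos: [583.1, 86.3, 146.4]
ee_rot: [-0.0, 0.996, 0.086, 0.0]
force: [0.4, -0.2, -4.5]
grip_width: 0.386
```

```bash
python3 -c "
from h import *
grab('side','s15',(100,120,300,290),3.8);grab('wrist','w15',None,1.5)
plan([582.3,86.6,146],10)
st=readout.sense();R=q2R(st['ee_rot']);L=R@[79.5,0,14.6]+st['eef_pos'];print('lens',L, proj('side',[L,[736,113.7,67]]))
d=R@[np.cos(np.radians(40)),0,np.sin(np.radians(40))]; v=np.array([736,113.7,67])-L; print('along',v@d,'off',v-(v@d)*d)"
```

```text
t 35.73 pos [583.3  86.3 146.9] psi 9.90 tilt 0.06 F [-0.5 -0.5 -4.2] grip 0.390 j [-0.05  0.53  1.41 -0.    1.2   1.35]
shift cm [-0.09 -0.04  0.09]
az units -0.02
level: rotvec units [ 0.003 -0.012  0.   ]
lens [661.63695574  99.9997049  132.43364443] [[210.61777871 207.23902408]
 [185.0443323  223.11318696]]
along 99.97963625343971 off [-1.15685274  0.54176509 -1.25011142]
```

View pics/s15.png

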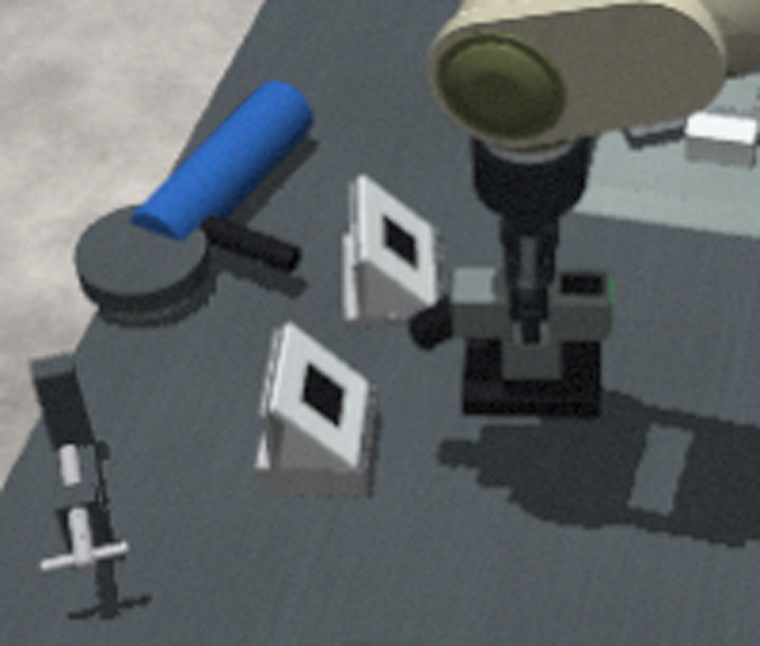

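View pics/w15.png

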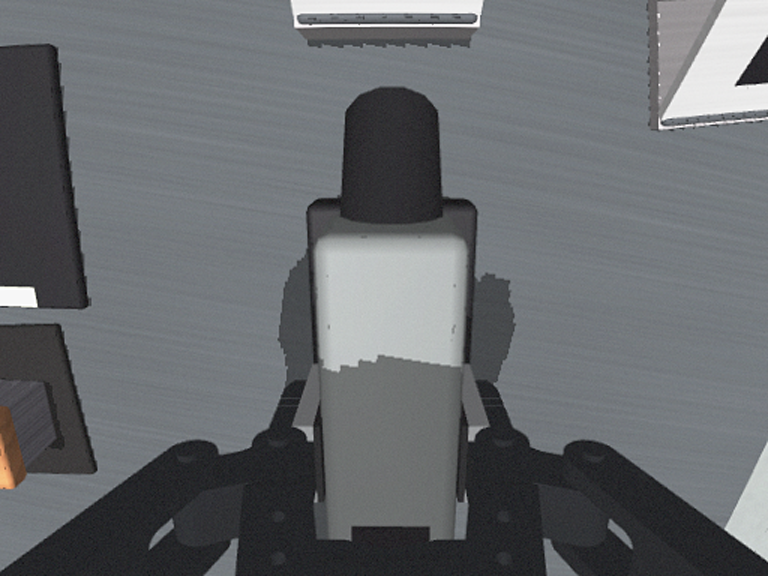

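Predicted patch pixel (323,392) matches the patch seen at (323,394), and the snout tip is where predicted. Hold.

Emit:
carry_out(steps=[0, 0, 0, 0, 0, 0, -1, 0, 0, 0, 0, 0, 0, -1, 0, 0, 0, 0, 0, 0, -1, 0, 0, 0, 0, 0, 0, -1, 0, 0, 0, 0, 0, 0, -1, 0, 0, 0, 0, 0, 0, -1, 0, 0, 0, 0, 0, 0, -1, 0, 0, 0, 0, 0, 0, -1, 0, 0, 0, 0, 0, 0, -1, 0, 0, 0, 0, 0, 0, -1, 0, 0, 0, 0, 0, 0, -1, 0, 0, 0, 0, 0, 0, -1, 0, 0, 0, 0, 0, 0, -1, 0, 0, 0, 0, 0, 0, -1, 0, 0, 0, 0, 0, 0, -1])

```text
time_s: 36.98
eef_pos: [583.0, 86.3, 146.4]
ee_rot: [0.0, 0.996, 0.086, 0.0]
force: [-0.5, -0.1, -4.2]
grip_width: 0.384
```

Emit:
carry_out(steps=[0, 0, 0, 0, 0, 0, -1, 0, 0, 0, 0, 0, 0, -1, 0, 0, 0, 0, 0, 0, -1, 0, 0, 0, 0, 0, 0, -1, 0, 0, 0, 0, 0, 0, -1, 0, 0, 0, 0, 0, 0, -1, 0, 0, 0, 0, 0, 0, -1, 0, 0, 0, 0, 0, 0, -1, 0, 0, 0, 0, 0, 0, -1, 0, 0, 0, 0, 0, 0, -1, 0, 0, 0, 0, 0, 0, -1, 0, 0, 0, 0, 0, 0, -1, 0, 0, 0, 0, 0, 0, -1, 0, 0, 0, 0, 0, 0, -1, 0, 0, 0, 0, 0, 0, -1])

```text
time_s: 38.23
eef_pos: [583.0, 86.4, 146.4]
ee_rot: [-0.0, 0.996, 0.086, 0.0]
force: [0.2, -0.4, -3.8]
grip_width: 0.388
```

```bash
python3 -c "
from h import *
grab('side','s16',(100,120,300,290),3.8);grab('top','t16',(190,110,450,290),3)
plan([582,60,190],15)
st=readout.sense();R=q2R(st['ee_rot']);L=R@[79.5,0,14.6]+st['eef_pos']
d=R@[np.cos(np.radians(40)),0,np.sin(np.radians(40))]; v=np.array([736,113.7,67])-L; print('along',v@d,'off',v-(v@d)*d)"
```

```text
t 38.33 pos [583.   86.4 146.4] psi 9.89 tilt 0.00 F [-0.8 -0.3 -4. ] grip 0.391 j [-0.05  0.53  1.41  0.    1.2   1.35]
shift cm [-0.55  2.58 -4.36]
az units -1.02
level: rotvec units [-0.  0.  0.]
along 99.80412950129924 off [-0.6379352   0.54923039 -0.63647655]
```

View pics/s16.png

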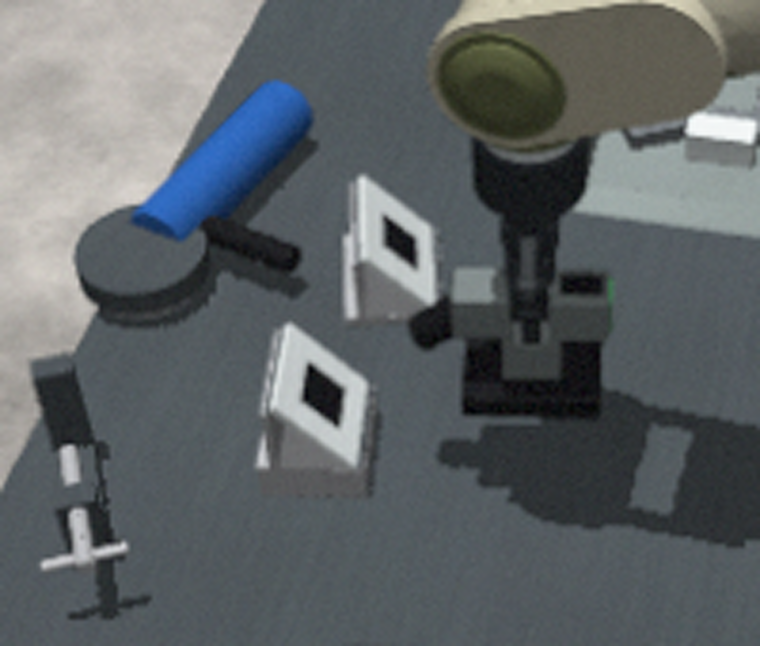

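View pics/t16.png

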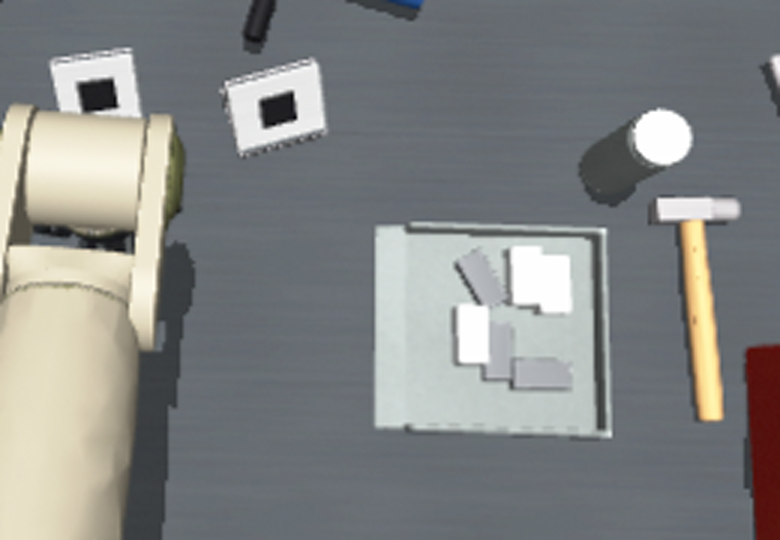

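```bash
python3 -c "
from h import *
plan([579.8,-121.8,181.4],15)"
```

```text
t 38.33 pos [583.   86.4 146.4] psi 9.89 tilt 0.00 F [-0.8 -0.3 -4. ] grip 0.391 j [-0.05  0.53  1.41  0.    1.2   1.35]
shift cm [-3.89 20.45 -3.5 ]
az units -1.02
level: rotvec units [-0.  0.  0.]
```

Emit:
carry_out(steps=[0, 0, -0.7, 0, 0, 0, -1, 0, 0, -1.4, 0, 0, 0, -1, 0, 0, -1.4, 0, 0, 0, -1, -0.3, 1.2, 0, 0, 0, 0, -1, -0.3, 1.7, 0, 0, 0, 0, -1, -0.3, 1.7, 0, 0, 0, 0, -1, -0.3, 1.7, 0, 0, 0, 0, -1, -0.3, 1.7, 0, 0, 0, 0, -1, -0.3, 1.7, 0, 0, 0, 0, -1, -0.3, 1.7, 0, 0, 0, 0, -1, -0.3, 1.7, 0, 0, 0, 0, -1, -0.3, 1.7, 0, 0, 0, 0, -1, -0.3, 1.7, 0, 0, 0, 0, -1, -0.3, 1.7, 0, 0, 0, 0, -1, -0.3, 1.4, 0, 0, 0, 0, -1, -0.3, 0.8, 0, 0, 0, 0, -1, 0, 0, 0, 0, 0, -0.5, -1, 0, 0, 0, 0, 0, -0.5, -1, 0, 0, 0, 0, 0, 0, -1, 0, 0, 0, 0, 0, 0, -1])

```text
time_s: 40.0
eef_pos: [579.5, -121.3, 181.3]
ee_rot: [-0.0, 0.992, 0.129, -0.0]
force: [-0.2, 0.4, -3.5]
grip_width: 0.389
```

```bash
python3 -c "
from h import *
grab('wrist','w17',None,1.5);grab('top','t17',(190,70,350,200),4.8)
plan([579.8,-121.8,123],15)"
```

```text
t 40.10 pos [ 579.6 -121.2  181.4] psi 14.85 tilt 0.01 F [-0.2  0.7 -4. ] grip 0.391 j [-0.4   0.5   1.36 -0.    1.28  0.91]
shift cm [0.01 0.07 5.84]
az units -0.03
level: rotvec units [-0.001  0.001  0.   ]
```

View pics/w17.png

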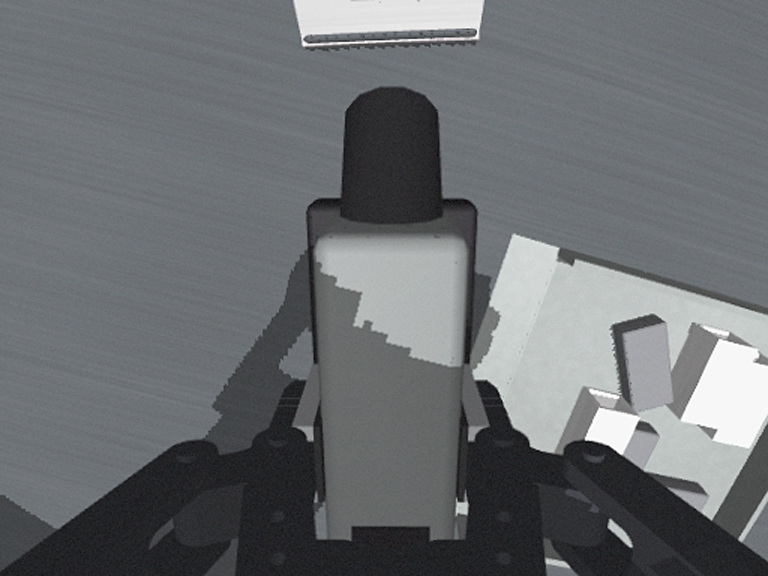

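View pics/t17.png

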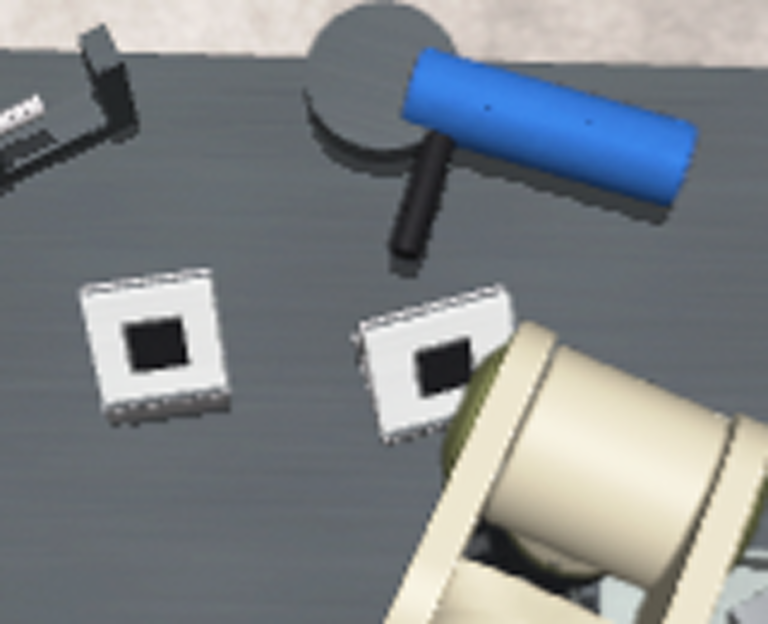

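Emit:
carry_out(steps=[0, 0, 0.8, 0, 0, 0, -1, 0, 0, 1, 0, 0, 0, -1, 0, 0, 1, 0, 0, 0, -1, 0, 0, 1, 0, 0, 0, -1, 0, 0, 0.9, 0, 0, 0, -1, 0, 0, 0.7, 0, 0, 0, -1, 0, 0, 0.4, 0, 0, 0, -1, 0, 0, 0, 0, 0, 0, -1, 0, 0, 0, 0, 0, 0, -1])

```text
time_s: 40.85
eef_pos: [579.8, -121.4, 123.5]
ee_rot: [0.0, 0.992, 0.13, 0.0]
force: [0.1, -0.2, -4.1]
grip_width: 0.392
```

```bash
python3 -c "
from h import *
grab('side','s18',(100,60,300,230),3.8);grab('top','t18',(190,70,350,200),4.8)
plan([579.8,-121.8,123],15)
T=np.array([731,-81.4,43.7])
st=readout.sense();R=q2R(st['ee_rot']);L=R@[79.5,0,14.6]+st['eef_pos'];print((proj('side',[L,T])-[100,60])*3.8,(proj('top',[L,T])-[190,70])*4.8)
d=R@[np.cos(np.radians(40)),0,np.sin(np.radians(40))]; v=T-L; print('along',v@d,'off',v-(v@d)*d)"
```

```text
t 40.95 pos [ 579.9 -121.4  123.9] psi 14.90 tilt 0.06 F [ 0.7  0.6 -3.6] grip 0.393 j [-0.4   0.56  1.43  0.    1.16  0.91]
shift cm [-0.02  0.03  0.09]
az units -0.02
level: rotvec units [ 0.008 -0.01   0.   ]
[[491.94623936 402.82853277]
 [400.6175634  467.00496991]] [[481.10531622 452.05665878]
 [443.69017297 365.37298091]]
along 101.05050811035171 off [-0.6450443  -0.28179066 -0.83061151]
```

View pics/s18.png

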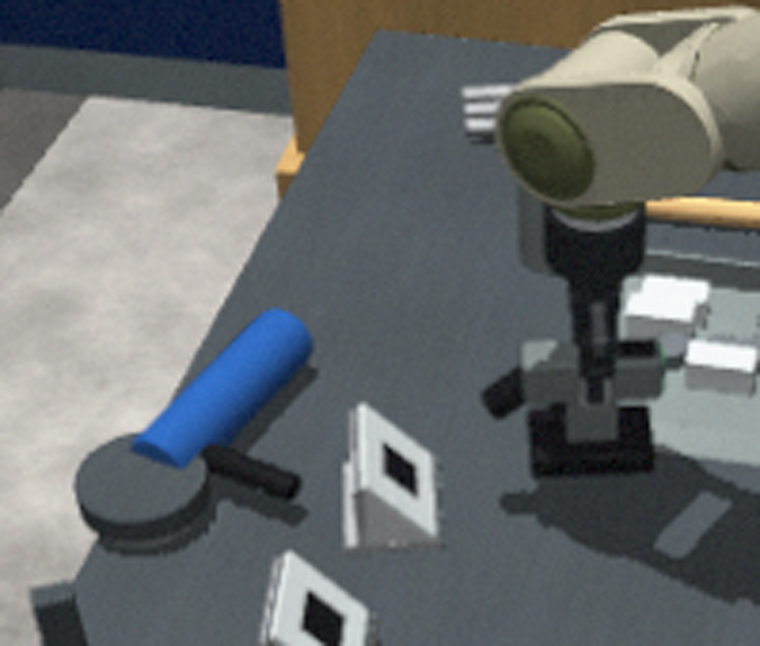

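View pics/t18.png

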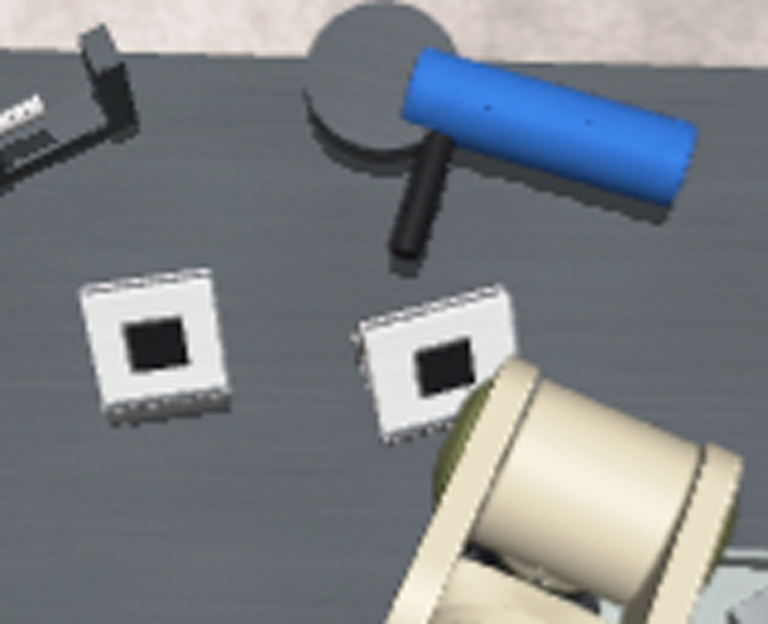

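The patch is seen at (400,468) side and (444,368) top, matching the predictions. Hold.

Emit:
carry_out(steps=[0, 0, 0, 0, 0, 0, -1, 0, 0, 0, 0, 0, 0, -1, 0, 0, 0, 0, 0, 0, -1, 0, 0, 0, 0, 0, 0, -1, 0, 0, 0, 0, 0, 0, -1, 0, 0, 0, 0, 0, 0, -1, 0, 0, 0, 0, 0, 0, -1, 0, 0, 0, 0, 0, 0, -1, 0, 0, 0, 0, 0, 0, -1, 0, 0, 0, 0, 0, 0, -1, 0, 0, 0, 0, 0, 0, -1, 0, 0, 0, 0, 0, 0, -1, 0, 0, 0, 0, 0, 0, -1, 0, 0, 0, 0, 0, 0, -1, 0, 0, 0, 0, 0, 0, -1])

```text
time_s: 42.2
eef_pos: [579.6, -121.3, 123.4]
ee_rot: [-0.0, 0.992, 0.13, 0.0]
force: [0.5, -1.1, -4.6]
grip_width: 0.388
```

Emit:
carry_out(steps=[0, 0, 0, 0, 0, 0, -1, 0, 0, 0, 0, 0, 0, -1, 0, 0, 0, 0, 0, 0, -1, 0, 0, 0, 0, 0, 0, -1, 0, 0, 0, 0, 0, 0, -1, 0, 0, 0, 0, 0, 0, -1, 0, 0, 0, 0, 0, 0, -1, 0, 0, 0, 0, 0, 0, -1, 0, 0, 0, 0, 0, 0, -1, 0, 0, 0, 0, 0, 0, -1, 0, 0, 0, 0, 0, 0, -1, 0, 0, 0, 0, 0, 0, -1, 0, 0, 0, 0, 0, 0, -1, 0, 0, 0, 0, 0, 0, -1, 0, 0, 0, 0, 0, 0, -1])

```text
time_s: 43.45
eef_pos: [579.6, -121.3, 123.4]
ee_rot: [-0.0, 0.992, 0.13, -0.0]
force: [0.0, 0.3, -4.2]
grip_width: 0.391
```

```bash
python3 -c "
from h import *
grab('side','s19',(100,60,300,230),3.8);grab('top','t19',(190,110,450,290),3)
plan([593.8,330,205],4.5)
a=cv2.imread('pics/s18.png').astype(int);b=cv2.imread('pics/s19.png').astype(int);print(np.abs(a-b).max(2).mean(), (np.abs(a-b).max(2)>60).sum())
a=cv2.imread('pics/t18_raw.png').astype(int);b=cv2.imread('pics/t19_raw.png').astype(int);print((np.abs(a-b).max(2)>60).sum())"
```

```text
t 43.55 pos [ 579.6 -121.3  123.4] psi 14.90 tilt 0.00 F [-0.5  0.1 -4. ] grip 0.390 j [-0.4   0.56  1.43 -0.    1.16  0.91]
shift cm [ 12.97 -43.25  -8.16]
az units 2.08
level: rotvec units [-0.  0.  0.]
2.815408587257618 0
0
```

View pics/t19.png

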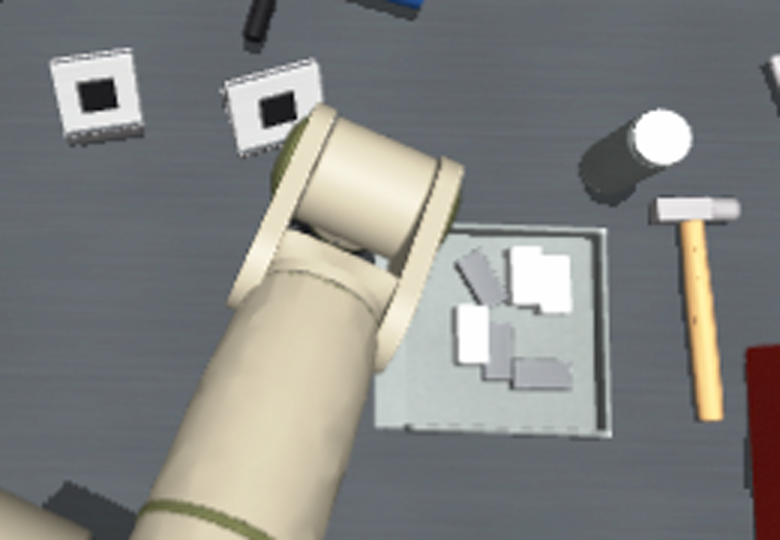

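Emit:
carry_out(steps=[0, 0, -0.8, 0, 0, 0, -1, 0, 0, -1.5, 0, 0, 0, -1, 0, 0, -1.5, 0, 0, 0, -1, 0, 0, -1.5, 0, 0, 0, -1, 0, 0, -1.5, 0, 0, 0, -1, 0, 0, -1.4, 0, 0, 0, -1, 0, 0, 0, 0, 0, 0.7, -1, 0, 0, 0, 0, 0, 0.7, -1, 0, 0, 0, 0, 0, 0.7, -1, 0, 0, 0, 0, 0, 0, -1])

```text
time_s: 44.38
eef_pos: [579.7, -121.3, 206.0]
ee_rot: [0.0, 0.999, 0.037, 0.0]
force: [-0.1, 0.1, -3.7]
grip_width: 0.39
```

```bash
python3 -c "
from h import *
plan([593.5,330,205],4.5)"
```

```text
t 44.38 pos [ 579.7 -121.3  206. ] psi 4.27 tilt 0.03 F [-0.1  0.1 -3.7] grip 0.390 j [-0.4   0.48  1.32  0.    1.34  1.09]
shift cm [  4.74 -44.9    0.09]
az units -0.05
level: rotvec units [ 0.003 -0.006  0.   ]
```

Emit:
carry_out(steps=[0.2, -1.5, 0, 0, 0, 0, -1, 0.3, -2.6, 0, 0, 0, 0, -1, 0.3, -2.6, 0, 0, 0, 0, -1, 0.3, -2.6, 0, 0, 0, 0, -1, 0.3, -2.6, 0, 0, 0, 0, -1, 0.3, -2.6, 0, 0, 0, 0, -1, 0.3, -2.6, 0, 0, 0, 0, -1, 0.3, -2.6, 0, 0, 0, 0, -1, 0.3, -2.6, 0, 0, 0, 0, -1, 0.3, -2.6, 0, 0, 0, 0, -1, 0.3, -2.6, 0, 0, 0, 0, -1, 0.3, -2.6, 0, 0, 0, 0, -1, 0.3, -2.6, 0, 0, 0, 0, -1, 0.3, -2.6, 0, 0, 0, 0, -1, 0.2, -2.6, 0, 0, 0, 0, -1, 0.2, -2.6, 0, 0, 0, 0, -1, 0.2, -2.6, 0, 0, 0, 0, -1, 0, -1.8, 0, 0, 0, 0, -1, 0, 0, 0, 0, 0, 0, -1, 0, 0, 0, 0, 0, 0, -1])

```text
time_s: 46.05
eef_pos: [591.3, 331.2, 205.2]
ee_rot: [0.0, 0.999, 0.04, -0.0]
force: [1.1, -1.0, -4.2]
grip_width: 0.39
```

```bash
python3 -c "
from h import *
plan([593.5,330,75.5],4.5)"
```

```text
t 46.05 pos [591.3 331.2 205.2] psi 4.59 tilt 0.03 F [ 1.1 -1.  -4.2] grip 0.390 j [ 0.34  0.68  1.   -0.    1.46  1.83]
shift cm [ 0.21  0.14 12.97]
az units 0.02
level: rotvec units [ 0.002  0.005 -0.   ]
```

Emit:
carry_out(steps=[0.2, 0.1, 0.8, 0, 0, 0, -1, 0, 0, 1.5, 0, 0, 0, -1, 0, 0, 1.5, 0, 0, 0, -1, 0, 0, 1.5, 0, 0, 0, -1, 0, 0, 1.5, 0, 0, 0, -1, 0, 0, 1.5, 0, 0, 0, -1, 0, 0, 1.5, 0, 0, 0, -1, 0, 0, 1.2, 0, 0, 0, -1, 0, 0, 0.8, 0, 0, 0, -1, 0, 0, 0.4, 0, 0, 0, -1, 0, 0, 0.2, 0, 0, 0, -1, 0, 0, 0, 0, 0, 0, -1, 0, 0, 0, 0, 0, 0, -1])

```text
time_s: 47.13
eef_pos: [594.5, 329.2, 82.2]
ee_rot: [-0.0, 0.999, 0.038, 0.001]
force: [-0.7, 0.6, -5.1]
grip_width: 0.385
```

```bash
python3 -c "
from h import *
plan([593.5,330,75.5],4.5)
grab('wrist','w20',None,1.5)"
```

```text
t 47.13 pos [594.5 329.2  82.2] psi 4.40 tilt 0.07 F [-0.7  0.6 -5.1] grip 0.385 j [0.33 0.78 1.14 0.   1.22 1.83]
shift cm [-0.1  -0.09  0.67]
az units -0.02
level: rotvec units [-0.004 -0.014  0.   ]
```

View pics/w20.png

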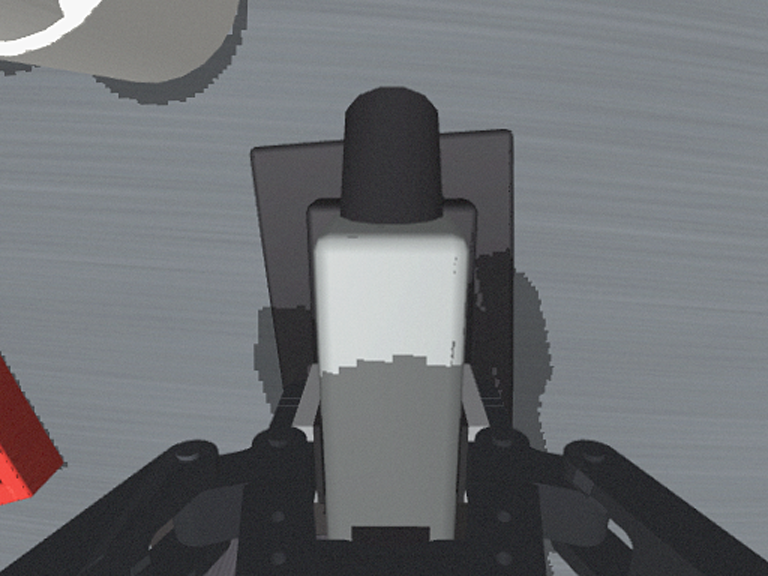

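Over the plate, nearly as at the start. Lower the last 6 mm, checking force, then release.

Emit:
carry_out(steps=[0, 0, 0.3, 0, 0, 0, -1, 0, 0, 0.2, 0, 0, 0, -1, 0, 0, 0.1, 0, 0, 0, -1, 0, 0, 0, 0, 0, 0, -1, 0, 0, 0, 0, 0, 0, -1, 0, 0, 0, 0, 0, 0, -1])

```text
time_s: 47.68
eef_pos: [594.2, 329.2, 75.6]
ee_rot: [-0.0, 0.999, 0.038, 0.0]
force: [-1.6, -1.6, -1.2]
grip_width: 0.391
```

```bash
python3 -c "
from h import *
plan([593.5,330,75.5],4.5)"
```

```text
t 47.68 pos [594.2 329.2  75.6] psi 4.40 tilt 0.01 F [-1.6 -1.6 -1.2] grip 0.391 j [ 0.33  0.79  1.15 -0.    1.2   1.83]
shift cm [-0.06 -0.09  0.01]
az units -0.02
level: rotvec units [-0.    -0.002  0.   ]
```

Force has dropped from −4 to −1.2 N, so it is resting on the plate. Release and rise.

Emit:
carry_out(steps=[0, 0, 0, 0, 0, 0, 0, 0, 0, 0, 0, 0, 0, 0.4, 0, 0, 0, 0, 0, 0, 0.8, 0, 0, 0, 0, 0, 0, 1, 0, 0, 0, 0, 0, 0, 1, 0, 0, 0, 0, 0, 0, 1, 0, 0, 0, 0, 0, 0, 1, 0, 0, 0, 0, 0, 0, 1])

```text
time_s: 48.35
eef_pos: [594.1, 329.1, 75.4]
ee_rot: [-0.0, 0.999, 0.038, -0.0]
force: [-0.1, 0.4, -0.3]
grip_width: 1.004
```

Emit:
carry_out(steps=[0, 0, -0.5, 0, 0, 0, 1, 0, 0, -1.2, 0, 0, 0, 1, 0, 0, -1.6, 0, 0, 0, 1, 0, 0, -2, 0, 0, 0, 1, 0, 0, -2, 0, 0, 0, 1, 0, 0, -2, 0, 0, 0, 1, 0, 0, -2, 0, 0, 0, 1, 0, 0, -2, 0, 0, 0, 1, 0, 0, -1, 0, 0, 0, 1, 0, 0, 0, 0, 0, 0, 1, 0, 0, 0, 0, 0, 0, 1])

```text
time_s: 49.27
eef_pos: [594.1, 329.1, 218.4]
ee_rot: [-0.0, 0.999, 0.038, 0.0]
force: [0.1, 0.4, 0.3]
grip_width: 1.003
```

```bash
python3 -c "
from h import *
plan([470,200,220])
grab('wrist','w21',None,1.5);grab('side','s21',None,1.5);grab('top','t21',None,1.5)"
```

```text
t 49.27 pos [594.1 329.1 218.4] psi 4.40 tilt 0.02 F [0.1 0.4 0.3] grip 1.003 j [0.33 0.68 0.97 0.   1.49 1.83]
shift cm [-13.36  11.92  -0.16]
level: rotvec units [-0.001 -0.004  0.   ]
```

View pics/w21.png

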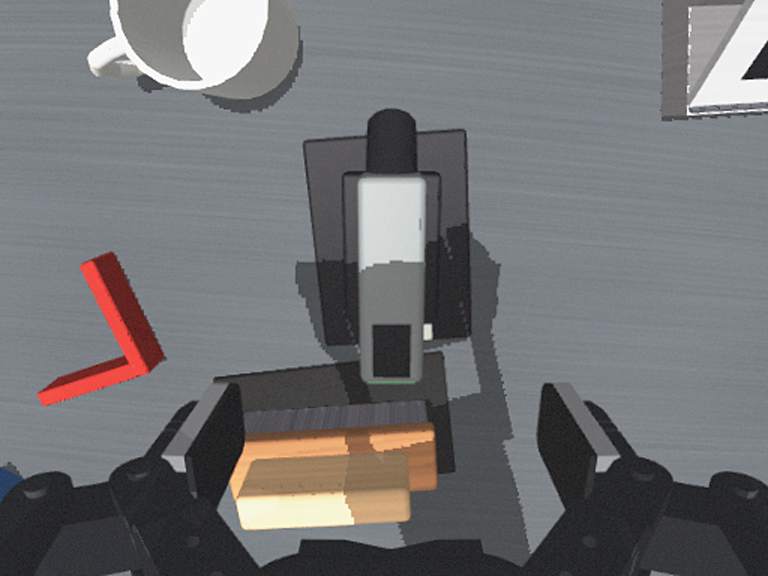

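View pics/s21.png

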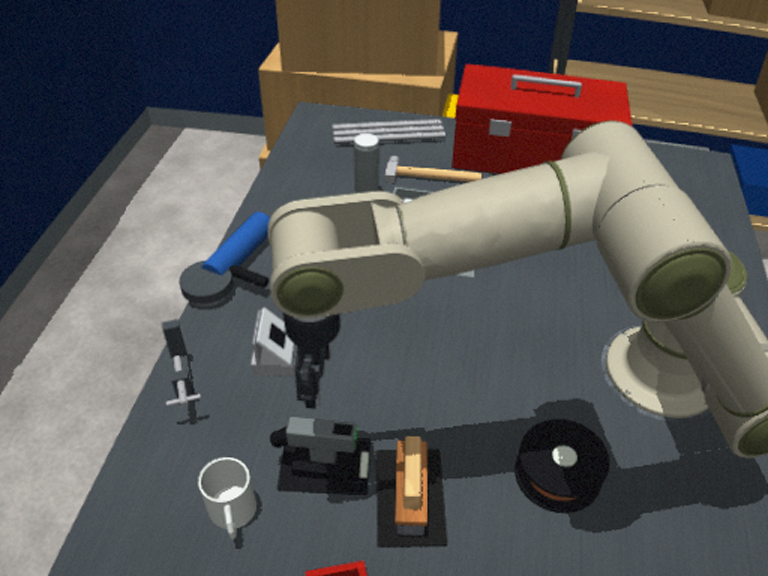

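View pics/t21.png

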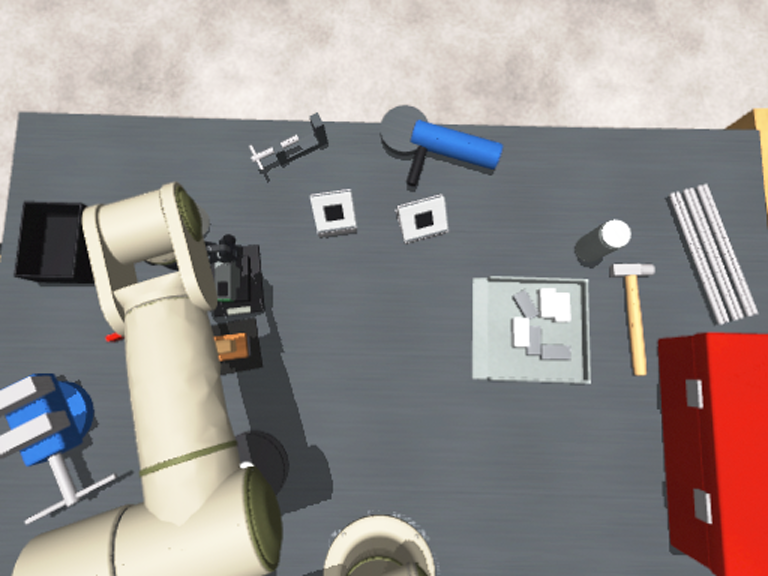

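The thermometer is upright on its dock, the brush is upright on its pad, six offcuts are in the pan, and the arm is clear. Handing in.

```bash
python3 -c "
from rig import finish_job; print(finish_job())"
```

```text
the job is handed in; nothing more can be done
None
```

I finished every step of the task and handed the job in at about 49 s of the 210 s allowed. No verdict was reported.

- **Sweeping:** I swept all six offcuts into the pan with the brush in two passes. In the last picture they all lie well past the lip. One bar already in the pan shifted during the second pass but stayed inside. I stood the brush back upright on its pad.
- **Thermometer:** Only the middle and low welded parts were there. I aimed at the middle part first, then the low one, holding each for about 2.5 s at 100 mm. By my own calculation the aim was within 2 mm of each patch centre, and the patches appeared in the pictures where that predicted. I then stood the thermometer back upright on its dock plate.
- **Last checks:** The wrist force read about zero with the gripper open. The pictures showed the brush and thermometer standing on their pads, and the welded parts, can, hammer and magnetic angle where they started.
- **Disagreement:** The top and wrist cameras put the thermometer about 4 mm apart sideways. I used the wrist reading, and the grasp was centred.

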